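Load the module burn-in fixture, screw the contact comb home and start the run

ROBOT

A 6-joint arm with a two-finger parallel gripper is mounted at the origin on the work surface. World frame = base frame: x ahead of the robot, y to its left, z up, the work surface at z = 0. Lengths are in m, angles in rad, forces in N, time in s.
With the tool pointing down it reaches from about 0.35 to 0.875 m from the base axis. Payload 4.2 kg.
Tool frame: the origin (TCP) lies between the finger pads; the fingertips stand 14 mm ahead of it and the grasp point (between the pads) lies 5 mm behind it; z points along the fingers, y is the direction in which the jaws open and shut (so a half turn about z gives the same grasp; the last joint's range is limited). The gripper opens to 87 mm and grips with 3 to 60 N. Pads are 19 mm wide; open, the fingers measure 117 mm over their backs; the gripper's body (75 mm by 190 mm) begins 51 mm behind the grasp point.
Start: joints at [1.456, 0.385, 0.008, 0, -1.194, -0.259], TCP at [0.228, 0.582, 0.237] pointing down, gripper open.
Joint ranges: [-3.14, 3.14], [-1.21, 2.06], [-1.07, 1.41], [-3.16, 2.05], [-2.99, -0.16], [-3.1, 3.1]. Speed limits (rad/s): [2.79, 2.79, 3.14, 3.14, 3.14, 3.14].

INTERFACE

Orientations are given as [roll, pitch, yaw] about the fixed x, y, z axes, in that order (R = Rz(yaw) Ry(pitch) Rx(roll)).
In Python, from station import telemetry, eyes, arm gives the robot as it stands.
- The arm moves only by the tool drive_tool, never from a script. Its argument "series" is a list of rows, each a list of 7 numbers: the opening, from -1 (shut) to 1 (fully open), then the shift along the tool's x, y, z in cm, then the turn, a rotation vector about the tool's x, y, z in degrees. In form: [[claw, x, y, z, wx, wy, wz], ...]. A call has 1 to 12 rows; each row shifts and turns the commanded pose from where the row before left it, along the tool's axes as they then stand; what a row does not reach is not made up. A row lasts 1/10 s, in which the tool goes at most 50 mm and 8.59 degrees, less where a joint would pass 70% of its speed; a pose out of reach is approached as far as the arm can. A call is refused whole if a number of a shift passes 5 or a number of a turn 8.59, either way. A call with a gripper value outside its range is refused whole. The fingers move at their own pace and stop on an object; "squeeze" is the grip in N (left out, the last holds). Time passes only in rows, so rows that do not move let the fingers close. It gives the time, the measured TCP pose, the force and the opening at its end, in the units of the state.
- telemetry.get_state(): the state, without advancing time (a new reading comes with each control period).
- eyes.read_camera(name): name is "side" or "top"; returns a dict with "color" (400x640x3 uint8, blue, green, red), "vertical_fov" (degrees; the focal length in pixels is half the picture's height over the tangent of half this angle, whatever the lens; pixels are square), "cx", "cy" (the principal point, pixels), "origin" and "attitude" of the camera in the world. Camera axes: x right, y up, looking along -z (the intrinsics and any distortion apply to the point x, -y, -z); pixel columns grow to the right and rows downward; lengths in m; the calibration is good to about 2 mm. A picture is of the moment at which its call begins. There is no depth.
- arm.hand_in(): hands the job in, once; it reports no verdict.
The state is a dict: "t": time; "joint_pos": joint angles; "dq": joint speeds; "joint_efforts": joint torques, N m; "tcp_pos": TCP position; "tool_rot": TCP orientation; "ft_force": force on the tool from outside, world axes, zero at the start; "torque": the same for the moment, N m; "width": opening from 0.0 (shut) to 1.0 (fully open).
Only numpy, scipy, OpenCV 4.12 (cv2) and the standard library are available. Lean on these libraries where they do the work, as an engineer would, in place of code of your own. Each camera call takes 0.05 s, during which the arm holds its last target.

TASK

Stand every I/O module on the bench in a free bay of the burn-in fixture, one to a bay, flat on the floor and upright, then turn the T-handle clockwise until the contact comb is fully home. Then start the run on the console: press the blue key, let it up, then the green key, each only until it clicks and no further towards its stop. Do not press the grey key, and leave the tools and other things on the bench where they are.

Things in the scene. Friction and masses are not known exactly. Their poses are not given: they have to be found in the camera images.
- module0: I/O module (one of four alike; some may be absent), about 130 g: grey base 70 (x) x 35 (y) mm, 30 mm high; on its middle a white nose 40 (x) x 35 (y) mm, from 30 to 60 mm height; green terminal strips 3 mm high on the two shoulders. Origin: centre of its underside, z up. Stands upright on the table. Well held across the nose, along x.
- module1: I/O module (one of four alike; some may be absent), about 130 g: grey base 70 (x) x 35 (y) mm, 30 mm high; on its middle a white nose 40 (x) x 35 (y) mm, from 30 to 60 mm height; green terminal strips 3 mm high on the two shoulders. Origin: centre of its underside, z up. Stands upright on the table. Well held across the nose, along x.
- module2: I/O module (one of four alike; some may be absent), about 130 g: grey base 70 (x) x 35 (y) mm, 30 mm high; on its middle a white nose 40 (x) x 35 (y) mm, from 30 to 60 mm height; green terminal strips 3 mm high on the two shoulders. Origin: centre of its underside, z up. Stands upright on the table. Well held across the nose, along x.
- module3: I/O module (one of four alike; some may be absent), about 130 g: grey base 70 (x) x 35 (y) mm, 30 mm high; on its middle a white nose 40 (x) x 35 (y) mm, from 30 to 60 mm height; green terminal strips 3 mm high on the two shoulders. Origin: centre of its underside, z up. Stands upright on the table. Well held across the nose, along x.
- fixture: Burn-in fixture, fixed: base plate 12 mm thick, x -56 to 81, y -208 to 98 mm from its origin, which lies at table height under the middle of its four bays; x points away from the robot. Blue front wall at x -41 to -37 mm, 30 mm high. T-handle at (0, -150) mm; a blue cover (88 to 94 mm above table) roofs its circle from x = 28 mm on, so it is reached from the robot's side.
- bay0 (a point): Centre of the floor of the first bay, 12 mm above the table, at (0, -67.5) mm in the fixture's x, y; the others follow at y = -22.5, 22.5, 67.5. Bays are 41 mm wide between black ribs 14 mm high, 88 mm long (x) from front wall to withdrawn comb, 74 mm with the comb home. A module goes in with its x along the fixture's x, either way round; any bay will do.
- comb_face (a point): Middle of the front face of the green contact comb, which slides behind the bays (182 mm wide, 16 to 36 mm above the table). At x = 51 mm in the fixture's frame when withdrawn, about 37 mm when home; it pushes modules forward as it comes.
- thandle (a joint): Angle of the T-handle screw, rad: grows clockwise seen from above and drives the comb forward 1.1 mm per rad. 0 = fully withdrawn; hard stop at 12.6 = fully home (four half turns). Starts between 0 and 2. Stays where it is left; about 0.1 N m to turn.
- thandle_hub (a point): Centre of the T-handle, on its upright axis at the height of the bar's centre line (70 mm above the table). The bar is a level round steel rod, 12 mm thick and 100 mm long, through a hub 22 mm thick (59 to 81 mm high).
- thandle_red_end (a point): The end of the T-handle's bar that has the red cap, 50 mm from the hub; the other end is plain steel. At joint value 0 it points to the fixture's -x.
- key_blue_top (a point): Centre of the top face of the blue dome key, a flat 20 x 20 mm cap at (-5, 40) mm in the console's x, y; 43 mm above the table when up, 7 mm above the console's face. Pressed straight down; it clicks partway.
- key_blue (a joint): Blue key's travel down, m: 0 up. Resistance climbs to about 5.5 N at 0.0017, then drops (the click) to 3 N at 0.0034, then climbs steeply again to the hard stop at 0.006. Clicked from 0.0023; beyond 0.0048 is over-pressed. Springs back up by itself.
- key_green_top (a point): Centre of the top face of the green dome key, a flat 20 x 20 mm cap at (-5, 0) mm in the console's x, y; 43 mm above the table when up, 7 mm above the console's face. Pressed straight down; it clicks partway.
- key_green (a joint): Green key's travel down, m: 0 up. Resistance climbs to about 5.5 N at 0.0017, then drops (the click) to 3 N at 0.0034, then climbs steeply again to the hard stop at 0.006. Clicked from 0.0023; beyond 0.0048 is over-pressed. Springs back up by itself.
- key_grey_top (a point): Centre of the top face of the grey dome key, a flat 20 x 20 mm cap at (-5, -40) mm in the console's x, y; 43 mm above the table when up, 7 mm above the console's face. Pressed straight down; it clicks partway.
- key_grey (a joint): Grey key's travel down, m: 0 up. Resistance climbs to about 5.5 N at 0.0017, then drops (the click) to 3 N at 0.0034, then climbs steeply again to the hard stop at 0.006. Clicked from 0.0023; beyond 0.0048 is over-pressed. Springs back up by itself.
- console: Black key console fixed to the table, 74 x 146 mm, 36 mm high; origin at the centre of its underside, x across, y along the row of keys: blue at +y, green in the middle, grey at -y.
- terminal: Bystander, to be left alone: orange terminal block 38 x 18 x 22 mm, lying on the table; origin at its underside.
- screwdriver: Bystander, to be left alone: screwdriver, red handle, 180 mm, lying on the table; origin at its underside.
- tape: Bystander, to be left alone: roll of black tape, 70 mm across, 19 mm high, lying on the table; origin at its underside.
- jar: Bystander, to be left alone: clear jar with blue cap, 52 mm across, 60 mm high, lying on the table; origin at its underside.
- nippers: Bystander, to be left alone: nippers with red handles, 120 mm, lying on the table; origin at its underside.
- marker: Bystander, to be left alone: blue marker pen, 120 mm, lying on the table; origin at its underside.
- meter: Bystander, to be left alone: yellow hand multimeter 140 x 75 x 35 mm, lying on the table; origin at its underside.
Things that resemble listed ones, but are neither listed nor needed, are in the scene too. Leave any turquoise look-alike of the module2 alone.

How it is judged:
By the outcome, as a careful person would: the job done as asked, in the order asked, and still so for the second after the job is handed in, with the robot touching nothing.
Of module0, module1, module2, module3 only 2 to 4 are there at a start; the rules pass over those that are not, and their reading is None.
At some moment in a run one of module0, module1, module2, module3 may be knocked a few centimetres aside while the robot is not near it.
It also fails if it takes over 210 s, if anything falls off the work surface, if the arm or the gripper's body presses on something with over 40 N, if the wrist force passes 120 N, or if a joint passes its speed limit or range.

## Working session

There is one attempt and no reset: what is moved stays moved. The work goes in short steps, Python scripts to look and compute and a tool call to move; the robot and the scene stay as the last step left them, time stands still between calls to the robot, and variables do not carry over. Pictures are saved under pics/ and viewed, and the job is handed in when it is done.

Besides the shell and the picture viewer there is one more tool, called after "Request:" as a command line: name --pt "numbers of a row" for each row, then --argument value for the rest. drive_tool: Moves the arm, as the interface text tells. Its arguments: {"type":"object","properties":{"series":{"type":"array"},"squeeze":{"type":"number"}},"required":["series"]}

```bash
ls; mkdir -p pics; python3 - <<'E'
from station import telemetry, eyes
import cv2
print(telemetry.get_state())
for n in("side","top"):
    d=eyes.read_camera(n); print(n,{k:v for k,v in d.items() if k!="color"}); cv2.imwrite(f"pics/{n}0.png",d["color"])
E
```

```text
pics
{'t': 0.0, 'joint_pos': array([ 1.45560511e+00,  3.85560736e-01,  6.62331014e-03, -5.22177182e-04,
       -1.19400193e+00, -2.58592845e-01]), 'dq': array([ 1.05297554e-03,  1.82413539e-03, -7.45017921e-06, -1.96634808e-03,
        2.79437473e-03, -2.38406647e-03]), 'joint_efforts': array([ 7.45436319e-04, -3.90660703e+01,  1.87402868e+01,  4.21951979e+00,
        1.10413073e-02, -1.94752265e-04]), 'tcp_pos': array([0.22798324, 0.5813149 , 0.23545263]), 'tool_rot': array([ 3.13939677e+00, -7.90263292e-05, -3.73976622e-01]), 'ft_force': array([-1.07466968, -0.34139958,  0.09697296]), 'torque': array([0.00128794, 0.0742229 , 0.03152106]), 'width': 1.0021535236643262}
side {'vertical_fov': 54.014956891516306, 'cx': 325.410661903312, 'cy': 198.43356885145852, 'origin': array([-0.01160517, -0.50810949,  0.94447724]), 'attitude': array([ 0.6804709 , -0.0072936 , -0.77662844])}
top {'vertical_fov': 44.51075477340942, 'cx': 323.1788360219536, 'cy': 204.63646387821797, 'origin': array([0.1859871 , 0.01039792, 1.52336463]), 'attitude': array([ 2.34721080e-01,  7.91857479e-04, -1.59641878e+00])}
```

View pics/side0.png

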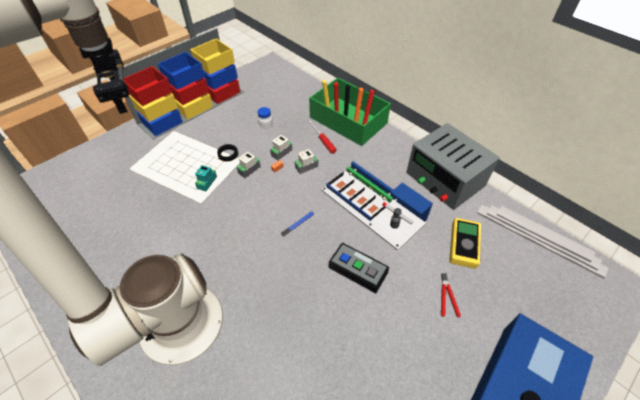

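View pics/top0.png

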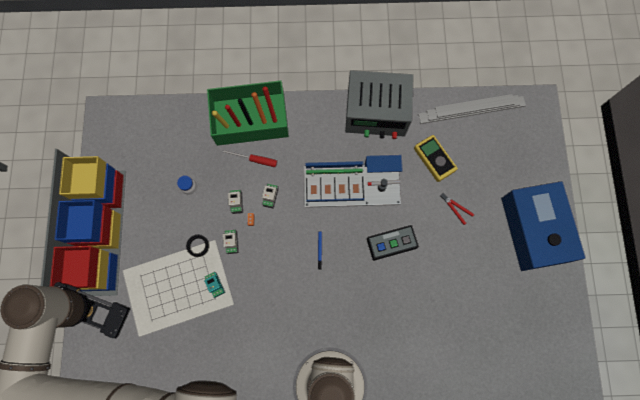

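Top view: three white/grey modules, at (235,201), (270,195) and (230,241). The turquoise look-alike is at (214,284). Bystanders: terminal (250,220), tape (197,245), jar (186,184). Next I'll check the choice in close crops.

```bash
cat > h.py <<'E'
import numpy as np, cv2
from scipy.spatial.transform import Rotation as R
from station import telemetry, eyes
def cam(n):
    d=eyes.read_camera(n); d["R"]=R.from_euler("xyz",d["attitude"]).as_matrix()
    d["f"]=200/np.tan(np.radians(d["vertical_fov"]/2)); return d
def ray(d,u,v):
    r=d["R"]@np.array([(u-d["cx"])/d["f"],-(v-d["cy"])/d["f"],-1]); return d["origin"],r
def onplane(d,u,v,z):
    o,r=ray(d,u,v); return o+r*(z-o[2])/r[2]
def proj(d,p):
    q=d["R"].T@(np.array(p)-d["origin"]); return np.array([d["cx"]-d["f"]*q[0]/q[2],d["cy"]+d["f"]*q[1]/q[2]])
def tri(d1,p1,d2,p2):
    o1,a=ray(d1,*p1);o2,b=ray(d2,*p2)
    s=np.linalg.lstsq(np.stack([a,-b],1),o2-o1,rcond=None)[0]
    x,y=o1+a*s[0],o2+b*s[1]; return (x+y)/2,np.linalg.norm(x-y)
def crop(d,u0,v0,u1,v1,k,name):
    cv2.imwrite("pics/"+name,cv2.resize(d["color"][v0:v1,u0:u1],None,fx=k,fy=k,interpolation=cv2.INTER_CUBIC))
E
python3 - <<'E'
from h import *
t=cam("top");s=cam("side")
crop(t,170,170,300,300,5,"tA.png");crop(t,295,145,425,265,6,"tB.png")
crop(s,180,120,330,200,5,"sA.png");crop(s,310,150,440,300,4,"sB.png")
E
```

```text
(no output)
```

View pics/tA.png

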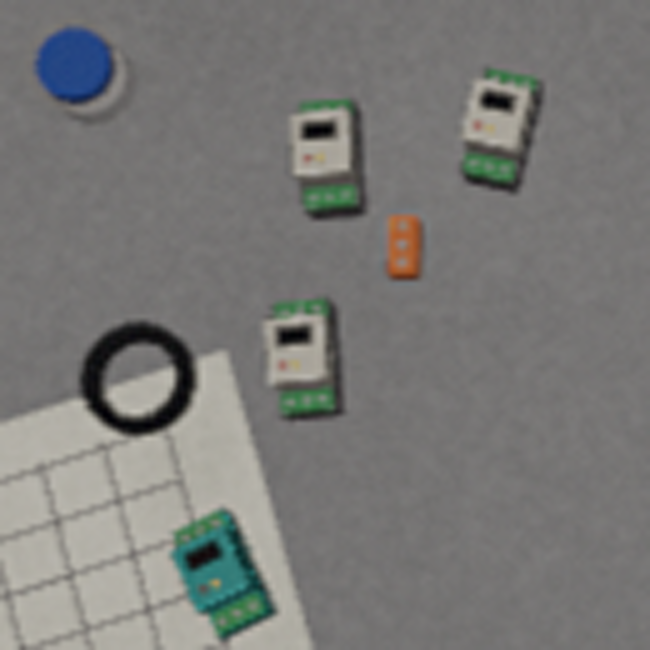

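View pics/tB.png

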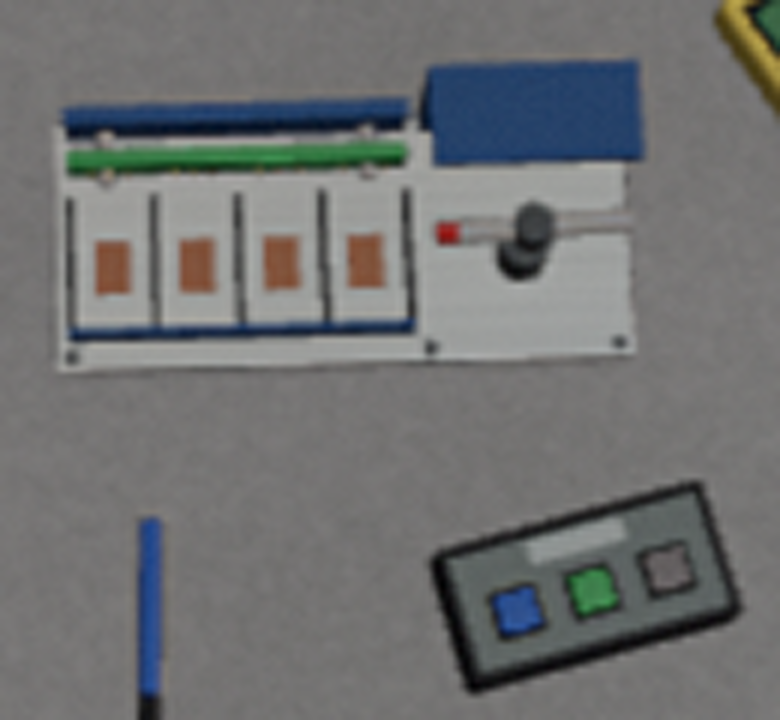

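View pics/sA.png

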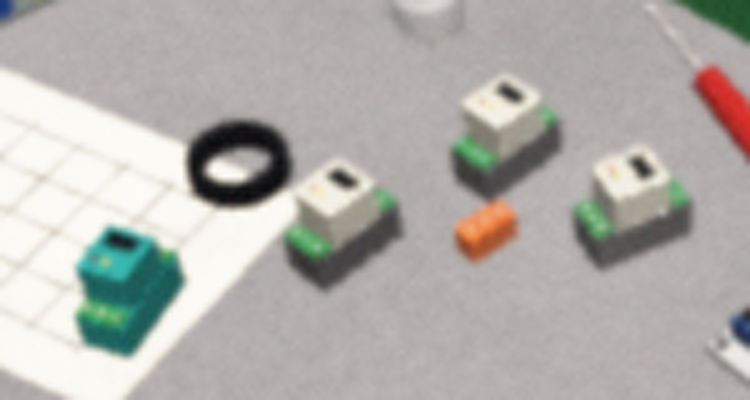

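View pics/sB.png

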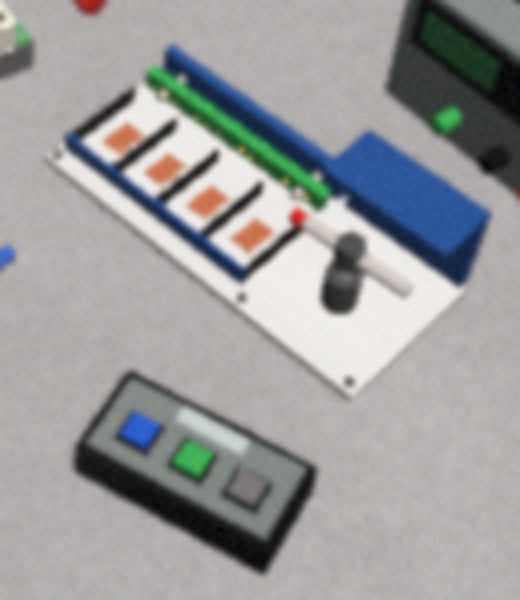

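```bash
python3 - <<'E'
from h import *
t=cam("top");s=cam("side")
T=lambda x,y:(295+x/6-.4,145+y/6-.4)
S=lambda x,y:(310+x/4-.4,150+y/4-.4)
pts={"platFL":(T(57,372),S(45,155),.012),"platFR":(T(635,352),S(352,397),.012),
"pad0":(T(366,261),S(252,236),.012),"pad1":(T(282,262),S(208,202),.012),"pad2":(T(197,264),S(165,170),.012),"pad3":(T(113,267),S(123,137),.012),
"blue":(T(518,611),S(141,430),.043),"green":(T(593,590),S(193,458),.043),"grey":(T(668,568),S(247,488),.043),
"hub":(T(535,225),S(350,246),.081),"red":(T(440,233),S(297,216),.07),"plainend":(T(632,219),S(408,292),.07)}
for k,(a,b,z) in pts.items():
    X,e=tri(t,a,s,b); print(k,"top",onplane(t,*a,z).round(4),"side",onplane(s,*b,z).round(4),"tri",X.round(4),round(e,4))
E
```

```text
platFL top [0.5425 0.0631 0.012 ] side [0.5404 0.0643 0.012 ] tri [0.5414 0.0637 0.0123] 0.0023
platFR top [ 0.5454 -0.2435  0.012 ] side [ 0.5398 -0.2423  0.012 ] tri [ 0.5443 -0.2425  0.0083] 0.0049
pad0 top [ 0.5991 -0.1029  0.012 ] side [ 0.5963 -0.101   0.012 ] tri [ 0.5976 -0.1019  0.0124] 0.0033
pad1 top [ 0.5997 -0.0581  0.012 ] side [ 0.5969 -0.056   0.012 ] tri [ 0.5981 -0.0571  0.0126] 0.0034
pad2 top [ 0.5998 -0.0126  0.012 ] side [ 0.5965 -0.0114  0.012 ] tri [ 0.5986 -0.0117  0.0113] 0.0033
pad3 top [0.5993 0.0322 0.012 ] side [0.5975 0.0349 0.012 ] tri [0.5974 0.033  0.0143] 0.0029
blue top [ 0.4042 -0.1703  0.043 ] side [ 0.4018 -0.17    0.043 ] tri [ 0.4035 -0.1699  0.0415] 0.0023
green top [ 0.414  -0.2091  0.043 ] side [ 0.4109 -0.2081  0.043 ] tri [ 0.4129 -0.2084  0.0418] 0.0031
grey top [ 0.4244 -0.248   0.043 ] side [ 0.4197 -0.2471  0.043 ] tri [ 0.423  -0.2473  0.04  ] 0.0043
hub top [ 0.5971 -0.1849  0.081 ] side [ 0.5933 -0.1841  0.081 ] tri [ 0.5963 -0.1842  0.079 ] 0.0033
red top [ 0.5972 -0.1373  0.07  ] side [ 0.5949 -0.1368  0.07  ] tri [ 0.5967 -0.1368  0.0688] 0.002
plainend top [ 0.6021 -0.2366  0.07  ] side [ 0.5986 -0.2327  0.07  ] tri [ 0.5996 -0.2346  0.072 ] 0.0049
```

```bash
cat >> h.py <<'E'
def mods(d,win,thr=150,z=.06,k=6):
    u0,v0,u1,v1=win
    im=cv2.resize(d["color"][v0:v1,u0:u1],None,fx=k,fy=k,interpolation=cv2.INTER_CUBIC)
    hsv=cv2.cvtColor(im,cv2.COLOR_BGR2HSV)
    m=((hsv[...,2]>thr)&(hsv[...,1]<60)).astype(np.uint8)*255
    m=cv2.morphologyEx(m,cv2.MORPH_CLOSE,np.ones((25,25)))
    m=cv2.morphologyEx(m,cv2.MORPH_OPEN,np.ones((15,15)))
    out=[]
    for c in cv2.findContours(m,cv2.RETR_EXTERNAL,cv2.CHAIN_APPROX_NONE)[0]:
        a=cv2.contourArea(c)/k/k
        if not 60<a<400: continue
        c=c.reshape(-1,2)
        P=np.array([onplane(d,u0+(p[0]+.5)/k-.5,v0+(p[1]+.5)/k-.5,z)[:2] for p in c])
        (cx,cy),(w,h),ang=cv2.minAreaRect((P*1000).astype(np.float32))
        out.append(((c.mean(0)/k+[u0,v0]).round(1),round(cx,1),round(cy,1),round(w,1),round(h,1),round(ang,1)))
    return out,m
E
python3 - <<'E'
from h import *
t=cam("top");s=cam("side")
for thr in (130,160):
    o,m=mods(t,(205,170,300,300),thr); print(thr); [print(x) for x in o]
for thr in (150,180):
    o,m=mods(s,(225,125,325,185),thr); print(thr); [print(x) for x in o]
    cv2.imwrite("pics/ms%d.png"%thr,m)
# strips in top image
im=t["color"]; 
hsv=cv2.cvtColor(im,cv2.COLOR_BGR2HSV)
g=((hsv[...,0]>45)&(hsv[...,0]<80)&(hsv[...,1]>90)).astype(np.uint8)
n,l,st,ce=cv2.connectedComponentsWithStats(g)
for i in range(1,n):
    if 200<ce[i][0]<300 and ce[i][1]>170 and st[i][4]>5: print(ce[i],st[i][4],onplane(t,*ce[i],.033)[:2])
E
```

```text
130
(array([229.3, 241.4]), 429.7, 292.6, 56.2, 37.4, 1.0)
(array([233.9, 198.5]), 564.4, 279.5, 42.5, 37.5, 1.5)
(array([268.7, 194.4]), 574.0, 172.8, 37.6, 57.8, 75.9)
160
(array([229.1, 242.4]), 426.8, 290.8, 31.5, 19.3, 88.5)
(array([269.8, 193.7]), 579.4, 170.9, 32.5, 37.4, 76.2)
150
180
[271.11111111 184.77777778] 9 [0.61117802 0.16560597]
[235.1 190.4] 10 [0.59567744 0.27931219]
[267.32258065 203.12903226] 31 [0.55167546 0.17754227]
[235.86666667 209.        ] 30 [0.53530633 0.27593212]
[231.4137931  249.82758621] 29 [0.40704519 0.28754498]
[212.125 273.75 ] 8 [0.33549495 0.34472806]
[206.85714286 276.42857143] 7 [0.32782596 0.36046538]
[217.26315789 292.44736842] 38 [0.27912755 0.32775928]
```

```bash
python3 - <<'E'
from h import *
t=cam("top");s=cam("side")
def big(d,cs,name,w=34,k=12):
    L=[]
    for (u,v) in cs:
        c=cv2.resize(d["color"][v-w//2:v+w//2,u-w//2:u+w//2],None,fx=k,fy=k,interpolation=cv2.INTER_CUBIC)
        for i in range(0,w*k,60): c[:, i]=c[:, i]//2; c[i]=c[i]//2
        L.append(c)
    cv2.imwrite("pics/"+name,cv2.resize(np.hstack(L),None,fx=.65,fy=.65,interpolation=cv2.INTER_AREA))
big(t,[(230,241),(235,201),(270,195)],"bt.png");big(s,[(248,163),(281,146),(306,161)],"bs.png")
E
```

```text
(no output)
```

View pics/bt.png

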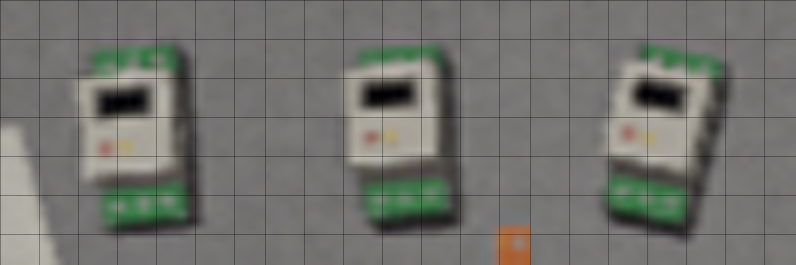

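View pics/bs.png

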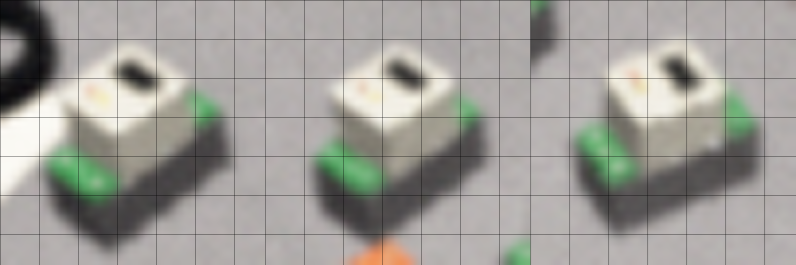

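```bash
cat > m1.py <<'E'
from h import *
t=cam("top");s=cam("side")
tc={"A":((230,241),0,[(76,78),(172,70),(178,174),(84,181)]),"B":((235,201),1,[(343,70),(437,62),(444,162),(350,168)]),"C":((270,195),2,[(622,60),(712,82),(692,180),(604,158)])}
sc={"A":((248,163),0,[(128,42),(188,82),(117,135),(63,100)]),"B":((281,146),1,[(400,42),(455,85),(385,132),(330,92)]),"C":((306,161),2,[(683,40),(730,88),(645,125),(603,78)])}
for d,q in((t,tc),(s,sc)):
  for k,((u,v),i,c) in q.items():
    P=np.array([onplane(d,u-17+(x-i*265.2)/7.8-.46,v-17+y/7.8-.46,.06)[:2] for x,y in c])*1000
    e=P-np.roll(P,-1,0); 
    print(k,P.mean(0).round(1),np.linalg.norm(e,axis=1).round(1),np.degrees(np.arctan2(e[:,1],e[:,0])).round(1))
E
python3 m1.py
```

```text
A [434.3 290.7] [37.4 41.  36.4 40.7] [  93.4    4.2  -87.2 -174.4]
B [563.  277.5] [37.3 41.1 37.1 40.3] [  93.6    4.7  -87.7 -174.9]
C [577.5 169.9] [37.2 40.8 36.2 40.7] [  74.4  -11.4 -105.8  170.1]
A [433.7 292.4] [35.7 39.1 31.1 40.2] [  95.4    5.8  -83.2 -167.7]
B [561.5 280. ] [36.7 39.9 34.8 41.7] [  88.7    2.   -88.6 -175.3]
C [577.5 171.3] [34.4 40.1 32.4 39.2] [  81.   -12.3 -100.4  170.6]
```

Candidates are A at top (230,241), B (235,201) and C (270,195): white nose on a grey base with green strips. The turquoise one at (214,284) is excluded. I'll go above A first.

Request:
drive_tool --pt "1 3.72 2.43 0.44 0 0 0" --pt "1 3.72 2.43 0.44 0 0 0" --pt "1 3.72 2.43 0.44 0 0 0" --pt "1 3.72 2.43 0.44 0 0 0" --pt "1 3.72 2.43 0.44 0 0 0" --pt "1 3.72 2.43 0.44 0 0 0" --pt "1 3.72 2.43 0.44 0 0 0" --pt "1 3.72 2.43 0.44 0 0 0" --pt "1 0 0 0 0 0 8" --pt "1 0 0 0 0 0 8" --pt "1 0 0 0 0 0 8" --pt "1 0 0 0 0 0 8" --squeeze 25

```text
t: 1.8
tcp_pos: [0.4344, 0.292, 0.2015]
tool_rot: [-3.141, 0.0, -0.939]
ft_force: [-0.0, 0.7, -0.0]
width: 1.0
```

Request:
drive_tool --pt "1 0 0 0 0 0 8" --pt "1 0 0 0 0 0 8" --pt "1 0 0 0 0 0 8" --pt "1 0 0 0 0 0 8" --pt "1 0 0 0 0 0 0" --pt "1 0 0 0 0 0 0" --pt "1 0 0 0 0 0 0"

```text
t: 2.5
tcp_pos: [0.4343, 0.2922, 0.2014]
tool_rot: [-3.141, 0.0, -1.489]
ft_force: [0.6, 0.3, -0.6]
width: 0.998
```

```bash
python3 - <<'E'
from h import *
t=cam("top");s=cam("side")
cv2.imwrite("pics/t1.png",t["color"]);crop(s,150,80,350,230,4,"s1.png")
E
```

```text
(no output)
```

View pics/t1.png

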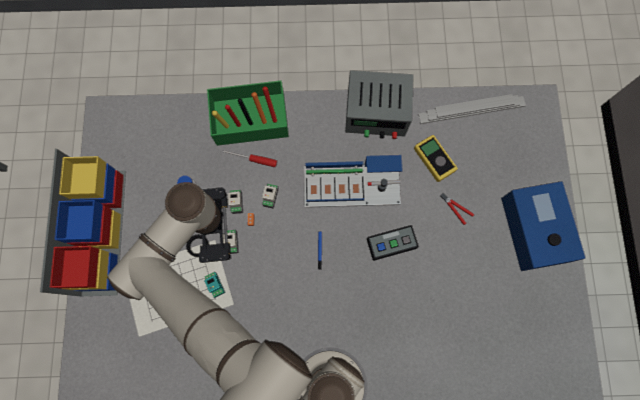

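View pics/s1.png

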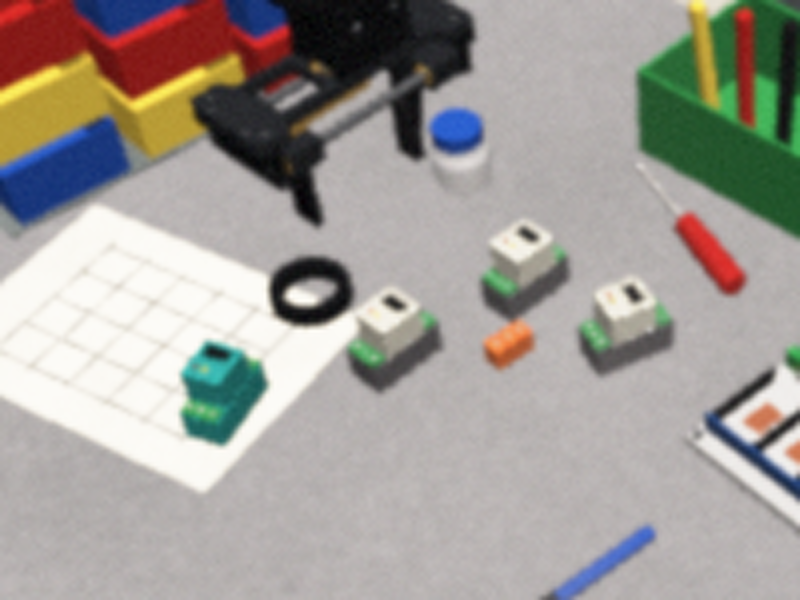

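The bench shows exactly three modules, with no fourth where the arm stood, and A is unmoved. Descending on A.

Request:
drive_tool --pt "1 0 0 3 0 0 0" --pt "1 0 0 3 0 0 0" --pt "1 0 0 3 0 0 0" --pt "1 0 0 2.5 0 0 0" --pt "1 0 0 2 0 0 0" --pt "1 0 0 1.4 0 0 0" --pt "1 0 0 0 0 0 0" --pt "1 0 0 0 0 0 0"

```text
t: 3.4
tcp_pos: [0.4345, 0.2924, 0.0526]
tool_rot: [-3.141, -0.0, -1.49]
ft_force: [0.6, -0.3, 0.1]
width: 0.998
```

```bash
python3 - <<'E'
from h import *
s=cam("side")
crop(s,210,110,310,200,6,"s2.png")
E
```

```text
(no output)
```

View pics/s2.png

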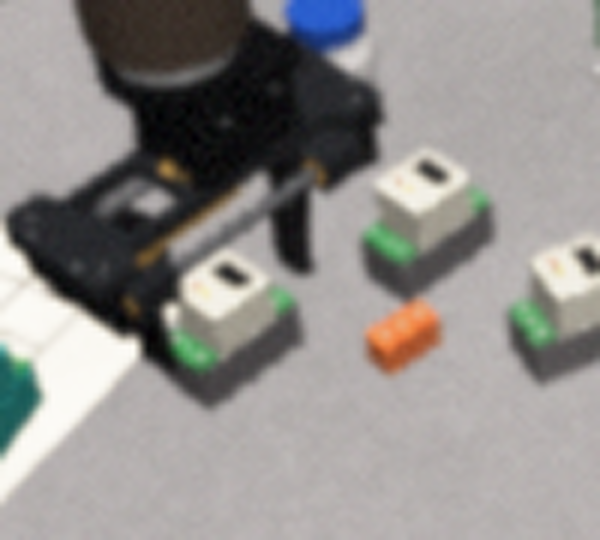

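```bash
python3 - <<'E'
from h import *
s=cam("side");t=cam("top")
for dx in(-.05,-.0435,0,.0435,.05): print(dx,(proj(s,(.4345+dx,.2924+dx*.08,.0386))-[210,110])*6)
print((proj(s,(.4345,.2924,.06))-[210,110])*6, onplane(s,248.3,162.3,.0386))
crop(t,200,200,270,270,8,"t2.png")
E
```

```text
-0.05 [154.10019362 361.40837982]
-0.0435 [163.58420317 354.58886837]
0 [225.84240416 309.82188319]
0.0435 [286.06627122 266.51769319]
0.05 [294.89665825 260.16817138]
[219.88935187 281.34410936] [0.43420657 0.28856802 0.0386    ]
```

View pics/t2.png

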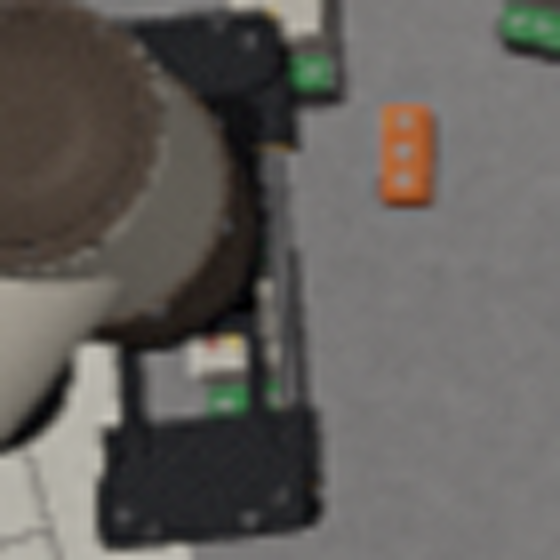

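Request:
drive_tool --pt "-1 0 0 0 0 0 0" --pt "-1 0 0 0 0 0 0" --pt "-1 0 0 0 0 0 0" --pt "-1 0 0 0 0 0 0" --pt "-1 0 0 0 0 0 0" --pt "-1 0 0 0 0 0 0" --pt "-1 0 0 0 0 0 0" --pt "-1 0 0 0 0 0 0" --squeeze 25

```text
t: 4.35
tcp_pos: [0.4342, 0.2922, 0.0523]
tool_rot: [3.142, -0.0, -1.491]
ft_force: [0.7, -0.4, 0.6]
width: 0.461
```

Request:
drive_tool --pt "-1 0 0 -3 0 0 0" --pt "-1 0 0 -3 0 0 0" --pt "-1 0 0 -3 0 0 0" --pt "-1 0 0 -3 0 0 4.3" --pt "-1 3.24 -2.09 0 0 0 0" --pt "-1 3.24 -2.09 0 0 0 0" --pt "-1 3.24 -2.09 0 0 0 0" --pt "-1 3.24 -2.09 0 0 0 0" --pt "-1 3.24 -2.09 0 0 0 0" --pt "-1 3.24 -2.09 0 0 0 0" --pt "-1 3.24 -2.09 0 0 0 0" --pt "-1 3.24 -2.09 0 0 0 0"

```text
t: 5.55
tcp_pos: [0.6029, 0.0323, 0.1717]
tool_rot: [3.14, 0.0, -1.566]
ft_force: [0.7, 1.4, -1.1]
width: 0.458
```

Request:
drive_tool --pt "-1 0 0 2.5 0 0 0" --pt "-1 0 0 2.5 0 0 0" --pt "-1 0 0 0 0 0 0" --pt "-1 0 0 0 0 0 0"

```text
t: 5.95
tcp_pos: [0.6026, 0.0337, 0.1221]
tool_rot: [3.14, -0.001, -1.565]
ft_force: [-0.1, 0.1, -0.3]
width: 0.459
```

```bash
python3 - <<'E'
from h import *
s=cam("side");t=cam("top")
crop(s,300,120,440,240,5,"s3.png");crop(t,280,140,380,220,7,"t3.png")
E
```

```text
(no output)
```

View pics/s3.png

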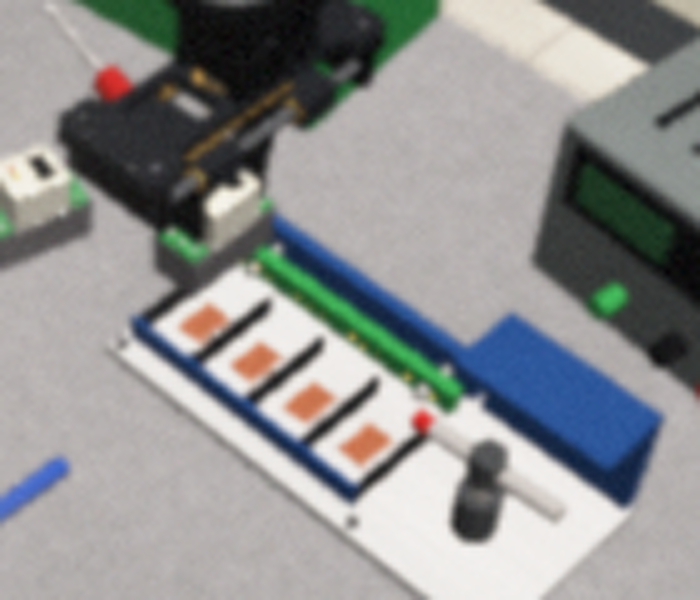

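View pics/t3.png

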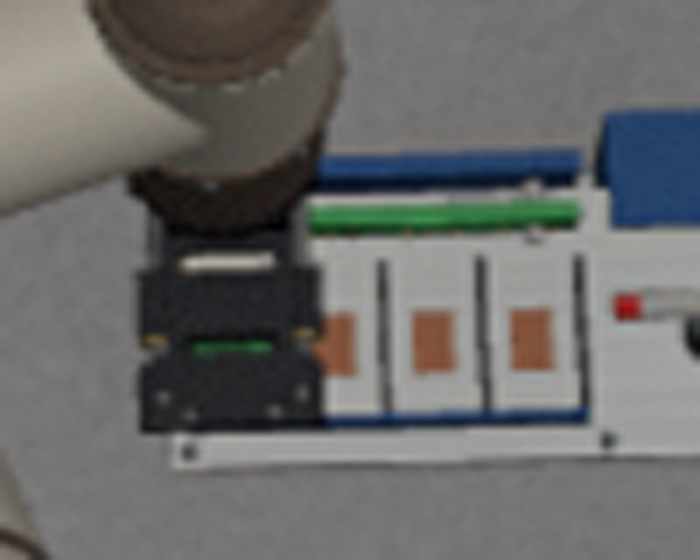

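```bash
python3 - <<'E'
from h import *
t=cam("top")
f=lambda x,y:(280+x/7-.43,140+y/7-.43)
print(onplane(t,*f(233,347),.103),onplane(t,*f(194,347),.103),onplane(t,*f(272,347),.103), onplane(t,*f(228,262),.13))
for x in (384,482,580): print(onplane(t,*f(x,330),.026))
print(onplane(t,*f(435,343),.012),onplane(t,*f(532,341),.012),onplane(t,*f(435,418),.042))
E
```

```text
[0.57431253 0.03266441 0.103     ] [0.57474596 0.049435   0.103     ] [0.57387912 0.01589414 0.103     ] [0.60436238 0.03358885 0.13      ]
[ 0.60158756 -0.03482534  0.026     ]
[ 0.60043795 -0.07929993  0.026     ]
[ 0.59928841 -0.12377242  0.026     ]
[ 0.59869939 -0.05839718  0.012     ] [ 0.59850043 -0.10282669  0.012     ] [ 0.55583242 -0.05583689  0.042     ]
```

Request:
drive_tool --pt "-1 0 0.1 1 0 0 0" --pt "-1 0 0 1.2 0 0 0" --pt "-1 0 0 1 0 0 0" --pt "-1 0 0 1 0 0 0" --pt "-1 0 0 0.8 0 0 0" --pt "-1 0 0 0.5 0 0 0" --pt "-1 0 0 0 0 0 0" --pt "-1 0 0 0 0 0 0"

```text
t: 6.9
tcp_pos: [0.602, 0.0338, 0.0674]
tool_rot: [-3.141, -0.0, -1.566]
ft_force: [0.6, -0.3, -2.0]
width: 0.458
```

Request:
drive_tool --pt "-1 0 0 0.2 0 0 0" --pt "-1 0 0 0.1 0 0 0" --pt "-1 0 0 0 0 0 0" --pt "-1 0 0 0 0 0 0"

```text
t: 7.3
tcp_pos: [0.6018, 0.0338, 0.0645]
tool_rot: [-3.141, 0.0, -1.566]
ft_force: [-1.1, -0.3, -1.3]
width: 0.461
```

Request:
drive_tool --pt "-1 0 0 0.05 0 0 0" --pt "-1 0 0 0 0 0 0" --pt "0.3 0 0 0 0 0 0" --pt "0.3 0 0 0 0 0 0" --pt "0.3 0 0 0 0 0 0" --pt "0.3 0 0 -1 0 0 0" --pt "0.3 0 0 -3 0 0 0" --pt "0.3 0 0 -4 0 0 0" --pt "0.3 0 0 -4 0 0 0"

```text
t: 8.2
tcp_pos: [0.6016, 0.0337, 0.1857]
tool_rot: [3.141, -0.0, -1.566]
ft_force: [1.4, 0.2, 0.2]
width: 0.651
```

Request:
drive_tool --pt "0.8 -3.5 0.56 0 0 0 0" --pt "1 -3.5 0.56 0 0 0 0" --pt "1 -3.5 0.56 0 0 0 0" --pt "1 -3.5 0.56 0 0 0 0" --pt "1 -3.5 0.56 0 0 0 0" --pt "1 -3.5 0.56 0 0 0 0" --pt "1 -3.5 0.54 0 0 0 0" --pt "1 0 0 0 0 0 -3.8" --pt "1 0 0 0 0 0 0" --pt "1 0 0 0 0 0 0"

```text
t: 9.2
tcp_pos: [0.5615, 0.2784, 0.1843]
tool_rot: [-3.141, 0.0, -1.501]
ft_force: [-0.3, 0.7, 0.6]
width: 0.996
```

```bash
python3 - <<'E'
from h import *
s=cam("side");t=cam("top")
crop(s,210,90,400,240,4,"s4.png");crop(t,200,140,380,260,4,"t4.png")
E
```

```text
(no output)
```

View pics/s4.png

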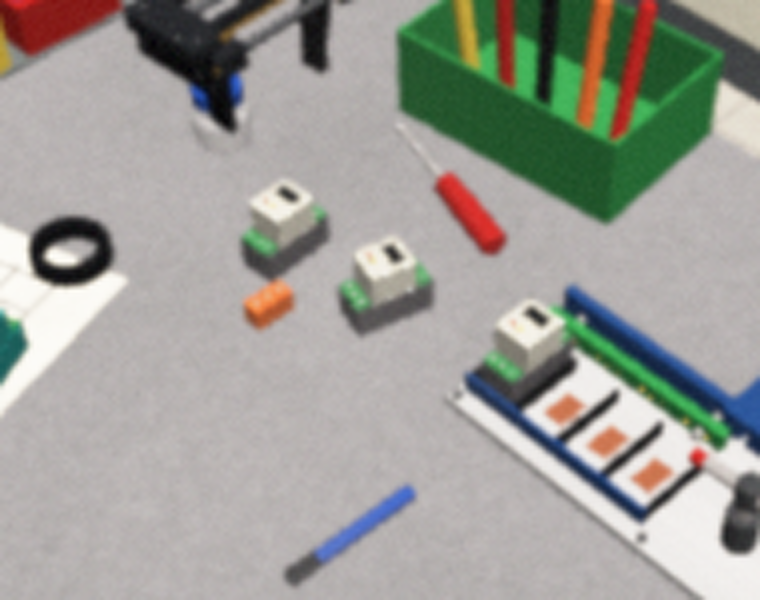

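View pics/t4.png

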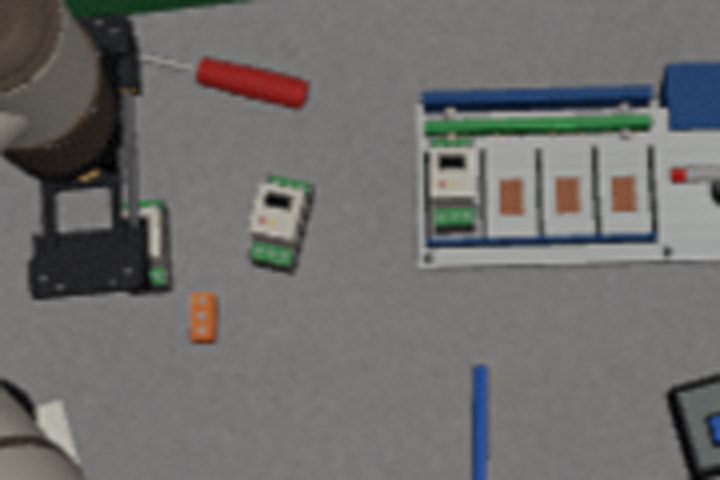

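```bash
cat >> h.py <<'E'
def big(d,cs,name,w=34,k=12):
    L=[]
    for (u,v) in cs:
        c=cv2.resize(d["color"][v-w//2:v+w//2,u-w//2:u+w//2],None,fx=k,fy=k,interpolation=cv2.INTER_CUBIC)
        for i in range(0,w*k,60): c[:, i]=c[:, i]//2; c[i]=c[i]//2
        L.append(c)
    cv2.imwrite("pics/"+name,cv2.resize(np.hstack(L),None,fx=.65,fy=.65,interpolation=cv2.INTER_AREA))
E
python3 - <<'E'
from h import *
s=cam("side")
big(s,[(248,163),(281,146),(306,161)],"bs2.png")
E
```

```text
(no output)
```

View pics/bs2.png

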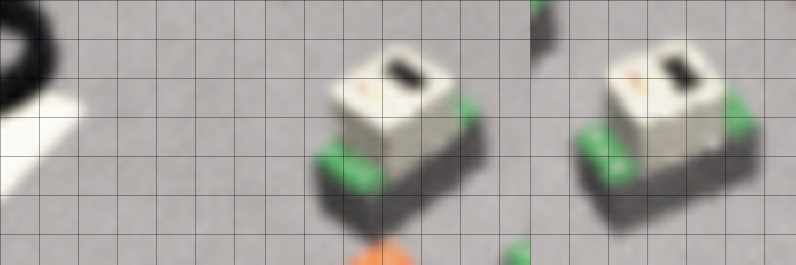

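B and C haven't moved. Descending on B.

Request:
drive_tool --pt "1 0 -0.1 3 0 0 0" --pt "1 0 0 3 0 0 0" --pt "1 0 0 3 0 0 0" --pt "1 0 0 2 0 0 0" --pt "1 0 0 1.2 0 0 0" --pt "1 0 0 1 0 0 0" --pt "1 0 0 0 0 0 0" --pt "1 0 0 0 0 0 0"

```text
t: 10.15
tcp_pos: [0.5632, 0.2789, 0.0527]
tool_rot: [-3.14, 0.001, -1.5]
ft_force: [-0.2, -0.3, -0.5]
width: 0.994
```

Request:
drive_tool --pt "-1 0 0 0 0 0 0" --pt "-1 0 0 0 0 0 0" --pt "-1 0 0 0 0 0 0" --pt "-1 0 0 0 0 0 0" --pt "-1 0 0 0 0 0 0" --pt "-1 0 0 0 0 0 0" --pt "-1 0 0 0 0 0 0" --pt "-1 0 0 0 0 0 0"

```text
t: 10.95
tcp_pos: [0.5625, 0.2787, 0.0518]
tool_rot: [3.141, -0.0, -1.5]
ft_force: [-0.7, -1.7, 1.6]
width: 0.46
```

Request:
drive_tool --pt "-1 0 0 -3 0 0 0" --pt "-1 0 0 -3 0 0 0" --pt "-1 0 0 -3 0 0 0" --pt "-1 0 0 -3 0 0 3.8" --pt "-1 3.63 -0.49 0 0 0 0" --pt "-1 3.63 -0.49 0 0 0 0" --pt "-1 3.63 -0.49 0 0 0 0" --pt "-1 3.63 -0.49 0 0 0 0" --pt "-1 3.63 -0.49 0 0 0 0" --pt "-1 3.63 -0.49 0 0 0 0" --pt "-1 3.63 -0.49 0 0 0 0" --pt "-1 3.63 -0.49 0 0 0 0"

```text
t: 12.15
tcp_pos: [0.6027, -0.013, 0.1713]
tool_rot: [3.14, 0.0, -1.566]
ft_force: [0.3, -0.1, -2.2]
width: 0.456
```

Request:
drive_tool --pt "-1 0 0 2 0 0 0" --pt "-1 0 0 2 0 0 0" --pt "-1 0 0 0 0 0 0" --pt "-1 0 0 0 0 0 0" --pt "-1 0 0 0 0 0 0"

```text
t: 12.65
tcp_pos: [0.6039, -0.0112, 0.133]
tool_rot: [-3.14, 0.0, -1.565]
ft_force: [-0.6, 0.2, -1.4]
width: 0.455
```

```bash
python3 - <<'E'
from h import *
t=cam("top")
crop(t,280,140,380,220,7,"t5.png")
E
```

```text
(no output)
```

View pics/t5.png

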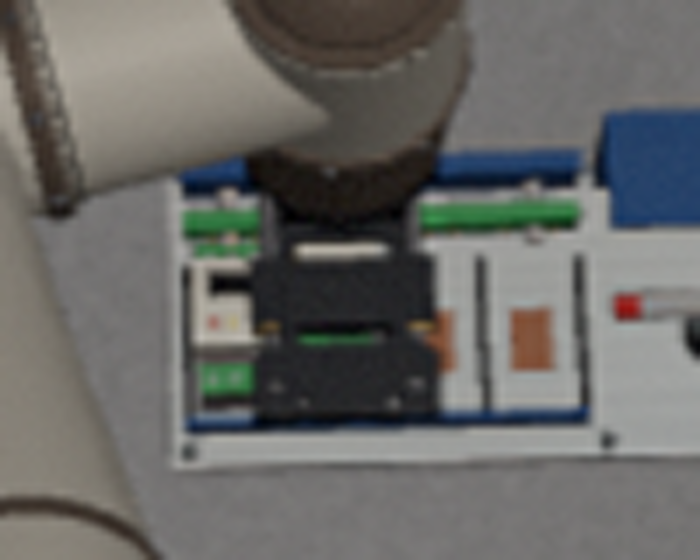

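```bash
python3 - <<'E'
from h import *
t=cam("top")
f=lambda x,y:(280+x/7-.43,140+y/7-.43)
print(onplane(t,*f(339,340),.114), onplane(t,*f(342,250),.141))
E
```

```text
[ 0.57323195 -0.01282148  0.114     ] [ 0.60508797 -0.01473833  0.141     ]
```

Request:
drive_tool --pt "-1 -0.08 0.15 1.5 0 0 0" --pt "-1 0 0 1.5 0 0 0" --pt "-1 0 0 1.5 0 0 0" --pt "-1 0 0 1 0 0 0" --pt "-1 0 0 0.6 0 0 0" --pt "-1 0 0 0.4 0 0 0" --pt "-1 0 0 0 0 0 0" --pt "-1 0 0 0 0 0 0"

```text
t: 13.55
tcp_pos: [0.6021, -0.0107, 0.0674]
tool_rot: [-3.14, 0.0, -1.566]
ft_force: [0.6, 1.0, -0.8]
width: 0.458
```

Request:
drive_tool --pt "-1 0 0 0.2 0 0 0" --pt "-1 0 0 0.15 0 0 0" --pt "-1 0 0 0 0 0 0" --pt "-1 0 0 0 0 0 0"

```text
t: 13.95
tcp_pos: [0.602, -0.0107, 0.0638]
tool_rot: [-3.141, 0.0, -1.566]
ft_force: [-0.6, 0.0, 1.2]
width: 0.459
```

Request:
drive_tool --pt "0.3 0 0 0 0 0 0" --pt "0.3 0 0 0 0 0 0" --pt "0.3 0 0 0 0 0 0" --pt "0.3 0 0 -1 0 0 0" --pt "0.3 0 0 -3 0 0 0" --pt "0.3 0 0 -4 0 0 0" --pt "0.3 0 0 -4 0 0 0" --pt "1 -3.62 0.49 0 0 0 0" --pt "1 -3.62 0.49 0 0 0 0" --pt "1 -3.62 0.49 0 0 0 0" --pt "1 -3.62 0.49 0 0 0 0" --pt "1 -3.62 0.49 0 0 0 0"

```text
t: 15.15
tcp_pos: [0.576, 0.1715, 0.1844]
tool_rot: [-3.141, 0.0, -1.566]
ft_force: [0.4, 0.3, 0.1]
width: 0.971
```

Request:
drive_tool --pt "1 0 0 0 0 0 6.1" --pt "1 0 0 0 0 0 6.1" --pt "1 0 0 0 0 0 0" --pt "1 0 0 0 0 0 0"

```text
t: 15.55
tcp_pos: [0.5763, 0.1701, 0.1839]
tool_rot: [-3.141, 0.0, -1.777]
ft_force: [0.4, 0.2, 0.4]
width: 1.001
```

```bash
python3 - <<'E'
from h import *
s=cam("side")
big(s,[(281,146),(306,161)],"bs3.png")
crop(s,210,90,400,240,4,"s6.png")
E
```

```text
(no output)
```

View pics/bs3.png

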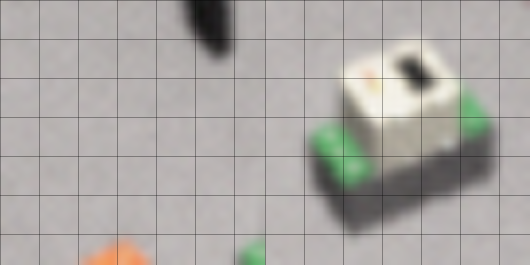

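View pics/s6.png

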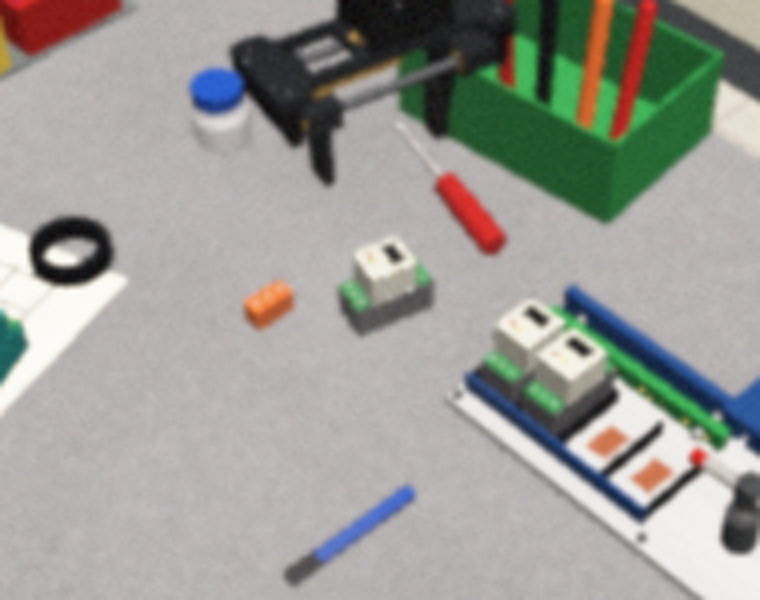

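Request:
drive_tool --pt "1 0 -0.1 3 0 0 0" --pt "1 0 0 3 0 0 0" --pt "1 0 0 3 0 0 0" --pt "1 0 0 2 0 0 0" --pt "1 0 0 1.2 0 0 0" --pt "1 0 0 1 0 0 0" --pt "1 0 0 0 0 0 0" --pt "1 0 0 0 0 0 0"

```text
t: 16.4
tcp_pos: [0.5779, 0.1702, 0.0521]
tool_rot: [-3.14, 0.001, -1.778]
ft_force: [0.4, 0.7, -0.4]
width: 0.999
```

Request:
drive_tool --pt "-1 0 0 0 0 0 0" --pt "-1 0 0 0 0 0 0" --pt "-1 0 0 0 0 0 0" --pt "-1 0 0 0 0 0 0" --pt "-1 0 0 0 0 0 0" --pt "-1 0 0 0 0 0 0" --pt "-1 0 0 0 0 0 0" --pt "-1 0 0 0 0 0 0"

```text
t: 17.2
tcp_pos: [0.5772, 0.17, 0.0513]
tool_rot: [3.142, -0.0, -1.779]
ft_force: [0.3, -0.0, 0.8]
width: 0.46
```

Request:
drive_tool --pt "-1 0 0 -3 0 0 0" --pt "-1 0 0 -3 0 0 0" --pt "-1 0 0 -3 0 0 -6.1" --pt "-1 0 0 -3 0 0 -6.1" --pt "-1 3.78 -0.4 0 0 0 0" --pt "-1 3.78 -0.4 0 0 0 0" --pt "-1 3.78 -0.4 0 0 0 0" --pt "-1 3.78 -0.4 0 0 0 0" --pt "-1 3.78 -0.4 0 0 0 0" --pt "-1 3.78 -0.4 0 0 0 0" --pt "-1 0 0 2 0 0 0" --pt "-1 0 0 2 0 0 0"

```text
t: 18.4
tcp_pos: [0.6023, -0.0582, 0.1309]
tool_rot: [-3.141, 0.001, -1.569]
ft_force: [0.0, 0.4, -1.6]
width: 0.456
```

Request:
drive_tool --pt "-1 0 0 0 0 0 0" --pt "-1 0 0 0 0 0 0" --pt "-1 0 0 0 0 0 0"

```text
t: 18.7
tcp_pos: [0.6031, -0.0564, 0.1325]
tool_rot: [-3.14, -0.0, -1.565]
ft_force: [-0.4, 0.3, -1.3]
width: 0.46
```

```bash
python3 - <<'E'
from h import *
t=cam("top")
crop(t,280,140,380,220,7,"t7.png")
E
```

```text
(no output)
```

View pics/t7.png

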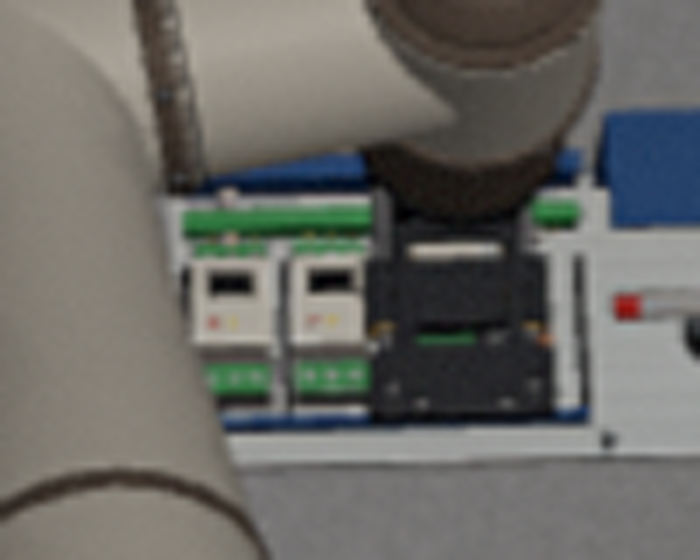

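Request:
drive_tool --pt "-1 -0.07 0.1 1.5 0 0 0" --pt "-1 0 0 1.5 0 0 0" --pt "-1 0 0 1.5 0 0 0" --pt "-1 0 0 1 0 0 0" --pt "-1 0 0 0.6 0 0 0" --pt "-1 0 0 0.4 0 0 0" --pt "-1 0 0 0 0 0 0" --pt "-1 0 0 0 0 0 0"

```text
t: 19.55
tcp_pos: [0.6015, -0.056, 0.0667]
tool_rot: [-3.141, 0.0, -1.566]
ft_force: [0.5, -0.1, -1.4]
width: 0.458
```

Request:
drive_tool --pt "-1 0 0 0.2 0 0 0" --pt "-1 0 0 0.15 0 0 0" --pt "-1 0 0 0 0 0 0" --pt "-1 0 0 0 0 0 0"

```text
t: 19.95
tcp_pos: [0.6016, -0.056, 0.0635]
tool_rot: [-3.141, 0.0, -1.566]
ft_force: [-1.1, -0.2, 2.3]
width: 0.458
```

Request:
drive_tool --pt "0.3 0 0 0 0 0 0" --pt "0.3 0 0 0 0 0 0" --pt "0.3 0 0 0 0 0 0" --pt "0.3 0 0 -1 0 0 0" --pt "0.3 0 0 -3 0 0 0" --pt "0.3 0 0 -4 0 0 0" --pt "0.3 0 0 -4 0 0 0" --pt "-1 0 4 0 0 0 0" --pt "-1 0 4 0 0 0 0" --pt "-1 0 4 0 0 0 0" --pt "-1 0 4 0 0 0 0" --pt "-1 0 0 0 0 0 0"

```text
t: 21.15
tcp_pos: [0.4361, -0.0574, 0.1832]
tool_rot: [3.139, 0.001, -1.566]
ft_force: [1.0, -0.4, -0.6]
width: 0.284
```

```bash
python3 - <<'E'
from h import *
t=cam("top");s=cam("side")
crop(t,280,140,420,260,5,"t8.png");crop(s,310,140,450,260,5,"s8.png")
E
```

```text
(no output)
```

View pics/t8.png

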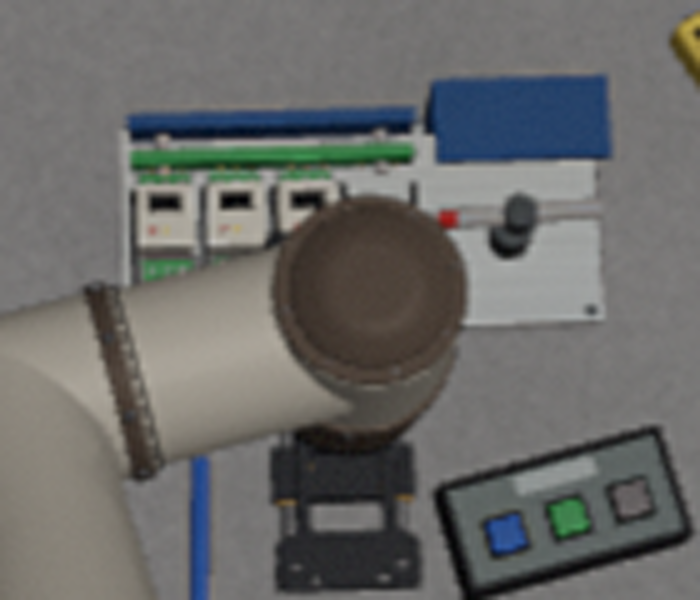

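View pics/s8.png

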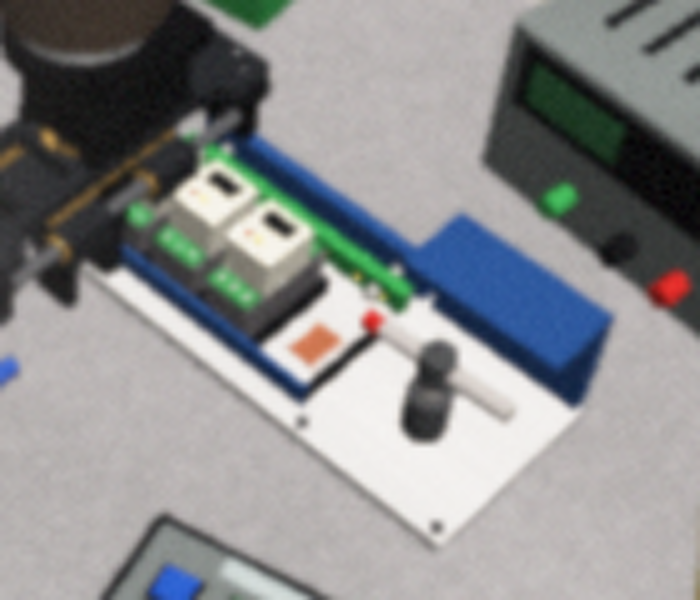

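Request:
drive_tool --pt "-1 0 0 0 0 0 -8.2" --pt "-1 0 0 0 0 0 -8.2" --pt "-1 0 0 0 0 0 -8.2" --pt "-1 0 0 0 0 0 -8.2" --pt "-1 0 0 0 0 0 -8.2" --pt "-1 0 0 0 0 0 -8.2" --pt "-1 0 0 0 0 0 -8.2" --pt "-1 0 0 0 0 0 -8.2" --pt "-1 0 0 0 0 0 -8.2" --pt "-1 0 0 0 0 0 -8.2" --pt "-1 0 0 0 0 0 -7.7" --pt "-1 0 0 0 0 0 0"

```text
t: 22.45
tcp_pos: [0.4428, -0.0567, 0.1831]
tool_rot: [3.142, -0.001, -0.001]
ft_force: [-0.9, -0.8, -0.4]
width: 0.008
```

```bash
python3 - <<'E'
from h import *
print(telemetry.get_state()["tool_rot"],telemetry.get_state()["tcp_pos"],telemetry.get_state()["joint_pos"])
t=cam("top");s=cam("side")
crop(t,340,100,420,200,6,"t9.png");crop(s,320,100,460,240,5,"s9.png")
E
```

```text
[ 3.14152935e+00 -8.93930483e-04 -5.74193203e-04] [ 0.44283593 -0.05669051  0.18310458] [ 2.38922829e-01  1.30209073e-01 -4.90124912e-01  3.36394979e-04
 -9.49608971e-01  1.33110361e+00]
```

View pics/s9.png

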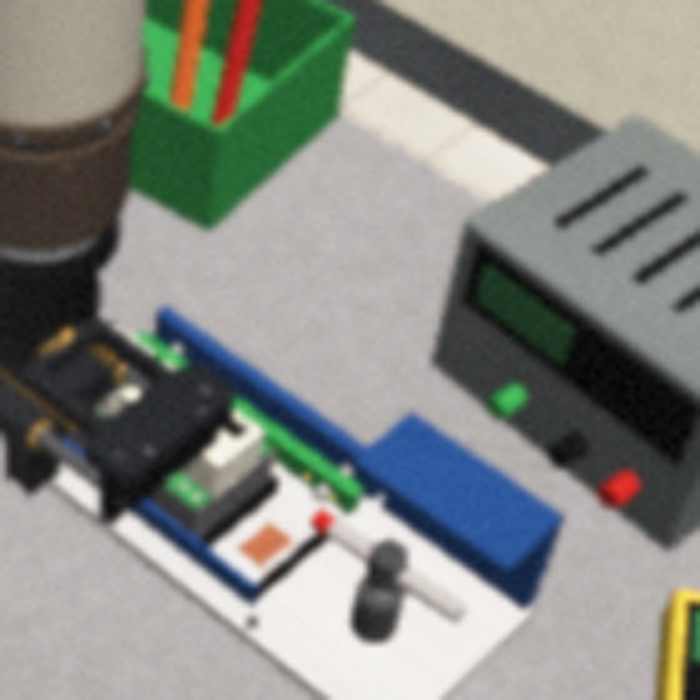

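Request:
drive_tool --pt "-1 3.05 2.3 0 0 0 0" --pt "-1 3.05 2.3 0 0 0 0" --pt "-1 3.05 2.3 0 0 0 0" --pt "-1 3.05 2.25 0 0 0 0" --pt "-1 0 0 3 0 0 0" --pt "-1 0 0 3 0 0 0" --pt "-1 0 0 3 0 0 0" --pt "-1 0 0 2.1 0 0 0" --pt "-1 0 0 0 0 0 0" --pt "-1 0 0 0 0 0 0"

```text
t: 23.55
tcp_pos: [0.564, -0.1485, 0.0721]
tool_rot: [3.141, -0.0, -0.001]
ft_force: [0.6, -0.0, -0.0]
width: 0.002
```

```bash
python3 - <<'E'
from h import *
t=cam("top");s=cam("side")
crop(t,340,140,420,220,7,"t10.png");crop(s,320,140,440,260,5,"s10.png")
E
```

```text
(no output)
```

View pics/s10.png

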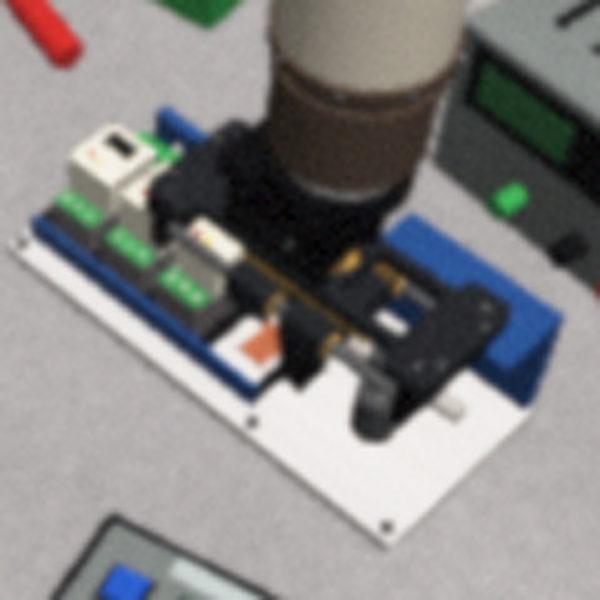

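View pics/t10.png

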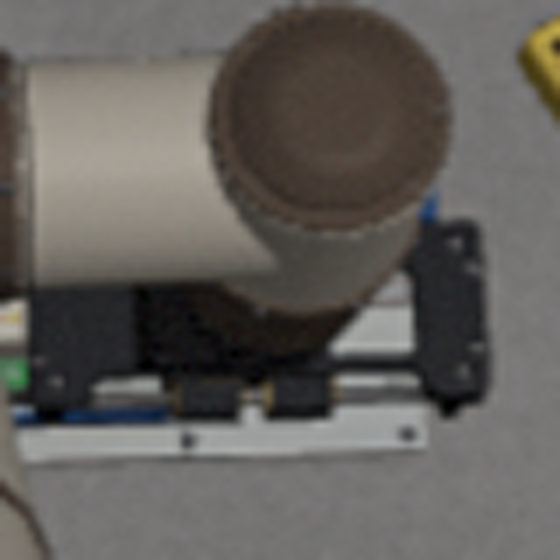

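Request:
drive_tool --pt "-1 0.65 -0.1 0 0 0 0" --pt "-1 0.65 -0.1 0 0 0 0" --pt "-1 0.7 -0.22 0 0 0 0" --pt "-1 0.7 -0.22 0 0 0 0" --pt "-1 0.67 0 0 0 0 0" --pt "-1 0.67 0 0 0 0 0" --pt "-1 0 0 0 0 0 0" --pt "-1 0 0 0 0 0 0"

```text
t: 24.45
tcp_pos: [0.6048, -0.1417, 0.0717]
tool_rot: [-3.141, -0.002, 0.0]
ft_force: [-0.8, 0.3, -1.5]
width: 0.005
```

Request:
drive_tool --pt "-1 -0.2 0 -2 0 0 0" --pt "-1 -0.2 0 -2.3 0 0 0" --pt "-1 0 3 0 0 0 0" --pt "-1 0 3 0 0 0 0" --pt "-1 0 3.1 0 0 0 0" --pt "-1 0 0 0 0 0 0" --pt "-1 0 0 0 0 0 0"

```text
t: 25.15
tcp_pos: [0.6005, -0.2336, 0.1153]
tool_rot: [3.141, -0.003, -0.001]
ft_force: [-0.8, 0.3, 0.3]
width: 0.005
```

```bash
python3 - <<'E'
from h import *
t=cam("top");s=cam("side")
crop(t,340,140,420,220,7,"t11.png");crop(s,320,140,440,260,5,"s11.png")
E
```

```text
(no output)
```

View pics/s11.png

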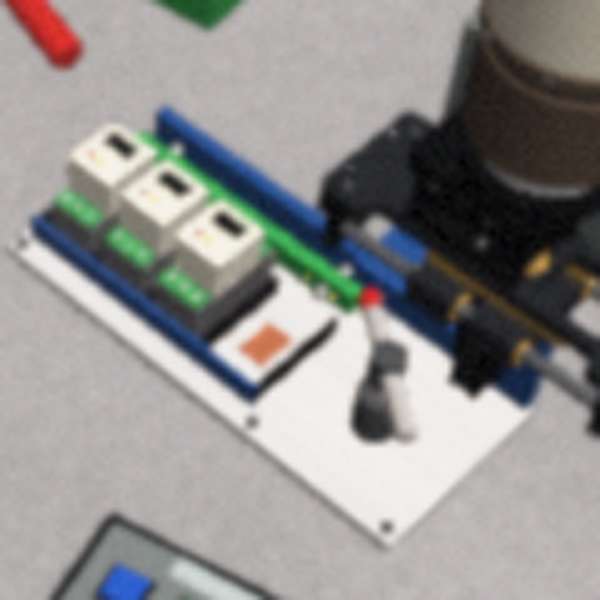

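View pics/t11.png

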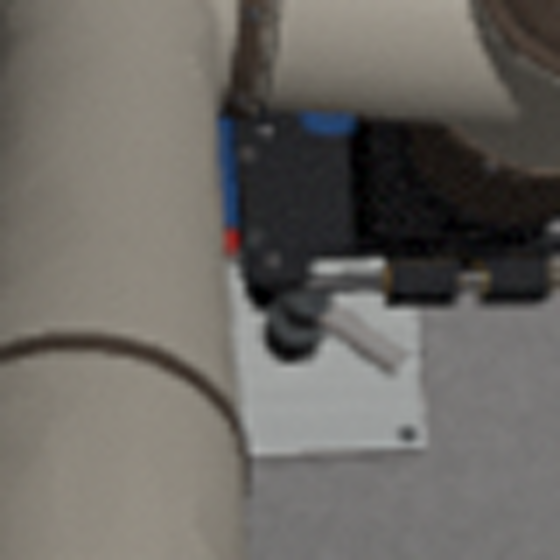

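```bash
python3 - <<'E'
import numpy as np
c=[np.array([3.5,-49.])]
for b in list(range(-58,129,15))+[128]:
    B=np.radians(b); e=np.array([-np.cos(B),np.sin(B)]); t=np.array([np.sin(B),np.cos(B)]); c.append(38*e-19*t)
    d=c[-1]-c[-2]; print(b,c[-1].round(1),"tool cm",(d*[.1,-.1]).round(2))
E
```

```text
-58 [ -4.  -42.3] tool cm [-0.75 -0.67]
-43 [-14.8 -39.8] tool cm [-1.08 -0.25]
-28 [-24.6 -34.6] tool cm [-0.98 -0.52]
-13 [-32.8 -27.1] tool cm [-0.81 -0.76]
2 [-38.6 -17.7] tool cm [-0.59 -0.94]
17 [-41.9  -7.1] tool cm [-0.33 -1.06]
32 [-42.3   4. ] tool cm [-0.04 -1.11]
47 [-39.8  14.8] tool cm [ 0.25 -1.08]
62 [-34.6  24.6] tool cm [ 0.52 -0.98]
77 [-27.1  32.8] tool cm [ 0.76 -0.81]
92 [-17.7  38.6] tool cm [ 0.94 -0.59]
107 [-7.1 41.9] tool cm [ 1.06 -0.33]
122 [ 4.  42.3] tool cm [ 1.11 -0.04]
128 [ 8.4 41.6] tool cm [0.44 0.07]
```

Request:
drive_tool --pt "-1 0 0 2.3 0 0 0" --pt "-1 0 0 2 0 0 0" --pt "-1 -0.75 -0.67 0 0 0 0" --pt "-1 -1.08 -0.25 0 0 0 0" --pt "-1 -0.98 -0.52 0 0 0 0" --pt "-1 -0.81 -0.76 0 0 0 0" --pt "-1 -0.59 -0.94 0 0 0 0" --pt "-1 -0.33 -1.06 0 0 0 0" --pt "-1 -0.04 -1.11 0 0 0 0" --pt "-1 0.25 -1.08 0 0 0 0" --pt "-1 0.52 -0.98 0 0 0 0" --pt "-1 0.76 -0.81 0 0 0 0"

```text
t: 26.45
tcp_pos: [0.568, -0.1501, 0.0711]
tool_rot: [-3.141, 0.004, -0.0]
ft_force: [-1.7, -3.6, -0.2]
width: 0.008
```

Request:
drive_tool --pt "-1 0.94 -0.59 0 0 0 0" --pt "-1 1.06 -0.33 0 0 0 0" --pt "-1 1.11 -0.04 0 0 0 0" --pt "-1 0.44 0.07 0 0 0 0" --pt "-1 0 0 0 0 0 0" --pt "-1 0 0 0 0 0 0"

```text
t: 27.05
tcp_pos: [0.606, -0.1421, 0.072]
tool_rot: [-3.141, -0.003, -0.0]
ft_force: [-0.4, 0.5, -0.9]
width: 0.007
```

Request:
drive_tool --pt "-1 -0.25 0 -2 0 0 0" --pt "-1 -0.25 0 -2.3 0 0 0" --pt "-1 0 3 0 0 0 0" --pt "-1 0 3 0 0 0 0" --pt "-1 0 3.1 0 0 0 0" --pt "-1 0 0 0 0 0 0" --pt "-1 0 0 0 0 0 0"

```text
t: 27.75
tcp_pos: [0.6003, -0.2341, 0.1154]
tool_rot: [3.141, -0.003, -0.002]
ft_force: [-0.3, -0.9, -0.5]
width: 0.004
```

```bash
python3 - <<'E'
from h import *
t=cam("top");s=cam("side")
crop(s,320,140,440,260,5,"s12.png")
E
```

```text
(no output)
```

View pics/s12.png

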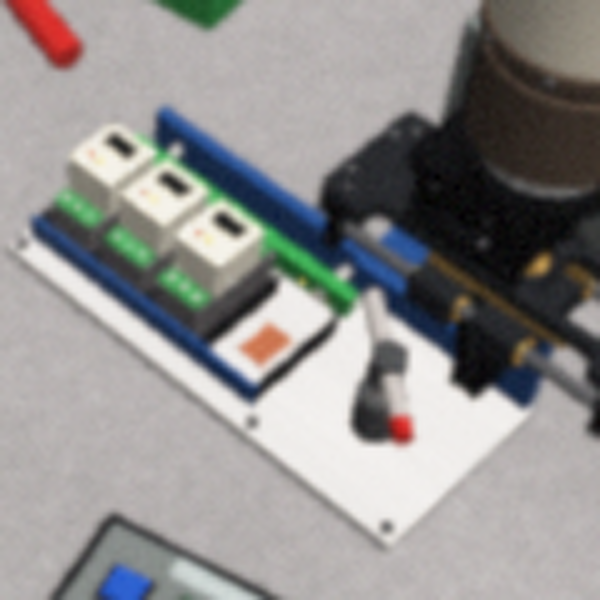

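The half turn worked: the red end is now front-right at (402,430) and the comb has advanced. Repeating the sweep.

Request:
drive_tool --pt "-1 0 0 2.3 0 0 0" --pt "-1 0 0 2 0 0 0" --pt "-1 -0.75 -0.67 0 0 0 0" --pt "-1 -1.08 -0.25 0 0 0 0" --pt "-1 -0.98 -0.52 0 0 0 0" --pt "-1 -0.81 -0.76 0 0 0 0" --pt "-1 -0.59 -0.94 0 0 0 0" --pt "-1 -0.33 -1.06 0 0 0 0" --pt "-1 -0.04 -1.11 0 0 0 0" --pt "-1 0.25 -1.08 0 0 0 0" --pt "-1 0.52 -0.98 0 0 0 0" --pt "-1 0.76 -0.81 0 0 0 0"

```text
t: 29.05
tcp_pos: [0.568, -0.1504, 0.0711]
tool_rot: [-3.141, 0.004, -0.0]
ft_force: [-3.2, -2.8, -0.6]
width: 0.004
```

Request:
drive_tool --pt "-1 0.94 -0.59 0 0 0 0" --pt "-1 1.06 -0.33 0 0 0 0" --pt "-1 1.11 -0.04 0 0 0 0" --pt "-1 0.44 0.07 0 0 0 0" --pt "-1 0 0 0 0 0 0" --pt "-1 0 0 0 0 0 0"

```text
t: 29.65
tcp_pos: [0.6059, -0.1424, 0.072]
tool_rot: [-3.141, -0.003, -0.0]
ft_force: [-0.5, 1.0, -0.9]
width: 0.007
```

Request:
drive_tool --pt "-1 -0.25 0 -2 0 0 0" --pt "-1 -0.25 0 -2.3 0 0 0" --pt "-1 0 3 0 0 0 0" --pt "-1 0 3 0 0 0 0" --pt "-1 0 3.1 0 0 0 0" --pt "-1 0 0 0 0 0 0" --pt "-1 0 0 0 0 0 0"

```text
t: 30.35
tcp_pos: [0.6003, -0.2344, 0.1154]
tool_rot: [3.141, -0.003, -0.002]
ft_force: [0.6, 0.1, 0.3]
width: 0.004
```

```bash
python3 - <<'E'
from h import *
t=cam("top");s=cam("side")
crop(s,320,140,440,260,5,"s13.png")
E
```

```text
(no output)
```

View pics/s13.png

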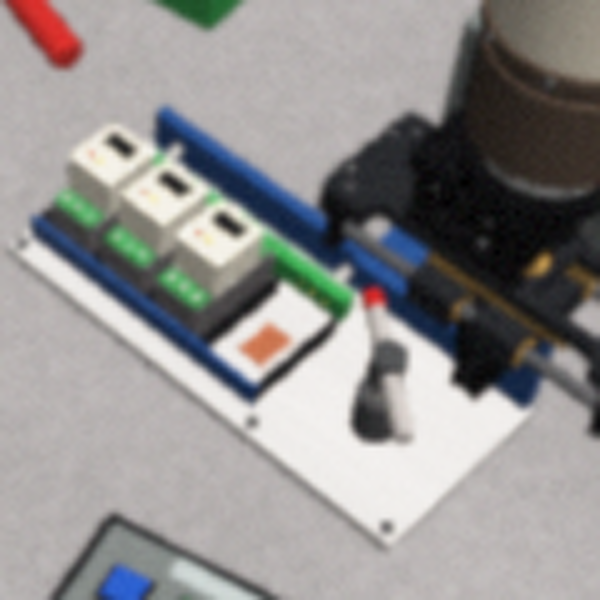

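Third sweep.

Request:
drive_tool --pt "-1 0 0 2.3 0 0 0" --pt "-1 0 0 2 0 0 0" --pt "-1 -0.75 -0.67 0 0 0 0" --pt "-1 -1.08 -0.25 0 0 0 0" --pt "-1 -0.98 -0.52 0 0 0 0" --pt "-1 -0.81 -0.76 0 0 0 0" --pt "-1 -0.59 -0.94 0 0 0 0" --pt "-1 -0.33 -1.06 0 0 0 0" --pt "-1 -0.04 -1.11 0 0 0 0" --pt "-1 0.25 -1.08 0 0 0 0" --pt "-1 0.52 -0.98 0 0 0 0" --pt "-1 0.76 -0.81 0 0 0 0"

```text
t: 31.65
tcp_pos: [0.5679, -0.1507, 0.0711]
tool_rot: [-3.141, 0.004, -0.0]
ft_force: [-1.6, -2.5, 0.5]
width: 0.008
```

Request:
drive_tool --pt "-1 0.94 -0.59 0 0 0 0" --pt "-1 1.06 -0.33 0 0 0 0" --pt "-1 1.11 -0.04 0 0 0 0" --pt "-1 0.44 0.07 0 0 0 0" --pt "-1 0 0 0 0 0 0" --pt "-1 0 0 0 0 0 0"

```text
t: 32.25
tcp_pos: [0.6057, -0.1425, 0.0718]
tool_rot: [-3.141, -0.002, -0.0]
ft_force: [-0.6, 1.0, -0.9]
width: 0.002
```

Request:
drive_tool --pt "-1 -0.25 0 -2 0 0 0" --pt "-1 -0.25 0 -2.3 0 0 0" --pt "-1 0 3 0 0 0 0" --pt "-1 0 3 0 0 0 0" --pt "-1 0 3.1 0 0 0 0" --pt "-1 0 0 0 0 0 0" --pt "-1 0 0 0 0 0 0"

```text
t: 32.95
tcp_pos: [0.6003, -0.2346, 0.1154]
tool_rot: [3.141, -0.003, -0.002]
ft_force: [0.8, -0.1, 0.4]
width: 0.004
```

```bash
python3 - <<'E'
from h import *
t=cam("top");s=cam("side")
crop(s,320,140,440,260,5,"s14.png")
E
```

```text
(no output)
```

View pics/s14.png

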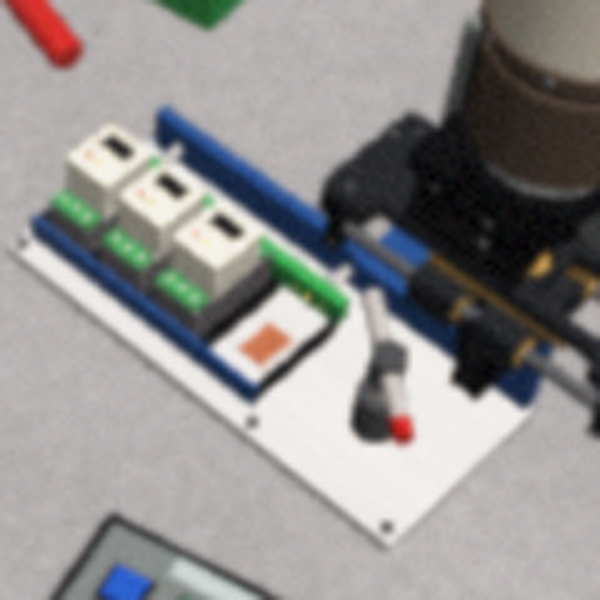

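Request:
drive_tool --pt "-1 0 0 2.3 0 0 0" --pt "-1 0 0 2 0 0 0" --pt "-1 -0.75 -0.67 0 0 0 0" --pt "-1 -1.08 -0.25 0 0 0 0" --pt "-1 -0.98 -0.52 0 0 0 0" --pt "-1 -0.81 -0.76 0 0 0 0" --pt "-1 0 0 0 0 0 0"

```text
t: 33.75
tcp_pos: [0.5621, -0.2109, 0.0732]
tool_rot: [-3.141, 0.0, 0.001]
ft_force: [-0.3, -0.3, 0.4]
width: 0.005
```

Request:
drive_tool --pt "-1 -0.3 -0.4 0 0 0 0" --pt "-1 0 0 0 0 0 0" --pt "-1 0 0 0 0 0 0"

```text
t: 34.05
tcp_pos: [0.5598, -0.2077, 0.0716]
tool_rot: [-3.141, 0.002, -0.001]
ft_force: [-0.2, -0.1, 0.3]
width: 0.003
```

Request:
drive_tool --pt "-1 -0.1 -0.3 0 0 0 0" --pt "-1 0 0 0 0 0 0" --pt "-1 0 0 0 0 0 0"

```text
t: 34.35
tcp_pos: [0.5592, -0.2049, 0.0716]
tool_rot: [-3.141, 0.001, -0.0]
ft_force: [-0.0, -1.2, 0.8]
width: 0.006
```

Request:
drive_tool --pt "-1 0 -0.2 0 0 0 0" --pt "-1 0 0 0 0 0 0" --pt "-1 0 0 0 0 0 0"

```text
t: 34.65
tcp_pos: [0.559, -0.2028, 0.0716]
tool_rot: [-3.141, 0.001, -0.0]
ft_force: [-0.9, -1.9, 0.5]
width: 0.006
```

Request:
drive_tool --pt "-1 0 -0.2 0 0 0 0" --pt "-1 0 0 0 0 0 0" --pt "-1 0 0 0 0 0 0"

```text
t: 34.95
tcp_pos: [0.5596, -0.2007, 0.0718]
tool_rot: [-3.141, -0.0, -0.0]
ft_force: [-0.6, -0.9, 0.2]
width: 0.006
```

```bash
python3 - <<'E'
from h import *
t=cam("top");s=cam("side")
crop(s,320,140,440,260,5,"s15.png");crop(t,340,140,420,220,7,"t15.png")
E
```

```text
(no output)
```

View pics/s15.png

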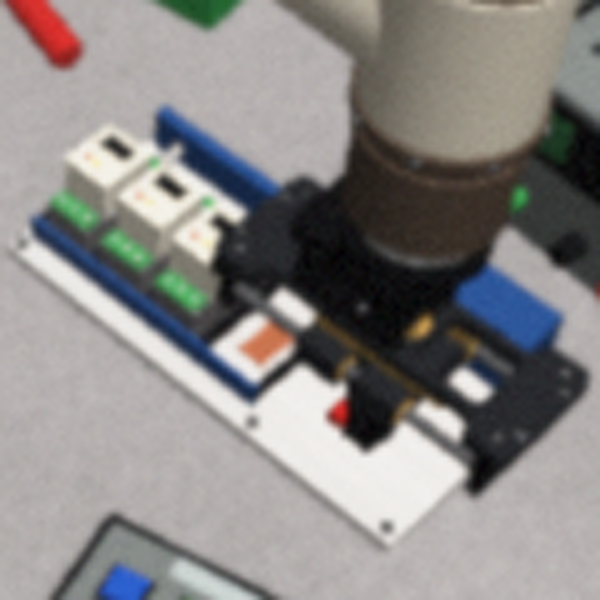

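```bash
python3 - <<'E'
from h import *
s=cam("side")
for b in (-15,-8,0,8):
    B=np.radians(b); print(b,(proj(s,(.5965-.047*np.cos(B),-.1843+.047*np.sin(B),.07))-[320,140])*5)
E
```

```text
-15 [351.18515708 423.75911724]
-8 [341.86493882 418.90350958]
0 [332.09570074 412.36980076]
8 [323.45308393 404.92314454]
```

Request:
drive_tool --pt "-1 0 -0.2 0 0 0 0" --pt "-1 0 0 0 0 0 0" --pt "-1 0 0 0 0 0 0"

```text
t: 35.4
tcp_pos: [0.5595, -0.1987, 0.0718]
tool_rot: [-3.142, -0.0, -0.0]
ft_force: [-0.6, -1.1, -0.1]
width: 0.008
```

Request:
drive_tool --pt "-1 0 -0.2 0 0 0 0" --pt "-1 0 0 0 0 0 0" --pt "-1 0 0 0 0 0 0"

```text
t: 35.7
tcp_pos: [0.5593, -0.1969, 0.0718]
tool_rot: [3.142, 0.0, -0.0]
ft_force: [-0.9, -2.3, 0.6]
width: 0.004
```

Request:
drive_tool --pt "-1 0 -0.2 0 0 0 0" --pt "-1 0 0 0 0 0 0" --pt "-1 0 0 0 0 0 0"

```text
t: 36.0
tcp_pos: [0.5593, -0.1966, 0.0719]
tool_rot: [3.14, 0.0, -0.001]
ft_force: [-1.5, -9.2, -2.0]
width: 0.005
```

Request:
drive_tool --pt "-1 0 -0.2 0 0 0 0" --pt "-1 0 0 0 0 0 0" --pt "-1 0 0 0 0 0 0"

```text
t: 36.3
tcp_pos: [0.5593, -0.1964, 0.072]
tool_rot: [3.137, 0.0, -0.001]
ft_force: [-1.3, -17.2, -3.5]
width: 0.005
```

Request:
drive_tool --pt "-1 0 0.8 0 0 0 0" --pt "-1 0 0 0 0 0 0" --pt "-1 0 0 -3 0 0 0" --pt "-1 0 0 -3 0 0 0" --pt "-1 -4 0 0 0 0 0" --pt "-1 -4 0 0 0 0 0" --pt "-1 -4 0 0 0 0 0" --pt "-1 0 0 0 0 0 0" --pt "-1 0 0 0 0 0 0"

```text
t: 37.2
tcp_pos: [0.44, -0.2003, 0.1327]
tool_rot: [3.142, -0.003, 0.0]
ft_force: [0.8, 1.0, 0.6]
width: 0.005
```

```bash
python3 - <<'E'
from h import *
t=cam("top");s=cam("side")
crop(s,310,140,450,260,5,"s16.png");crop(t,295,140,420,260,6,"t16.png")
E
```

```text
(no output)
```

View pics/s16.png

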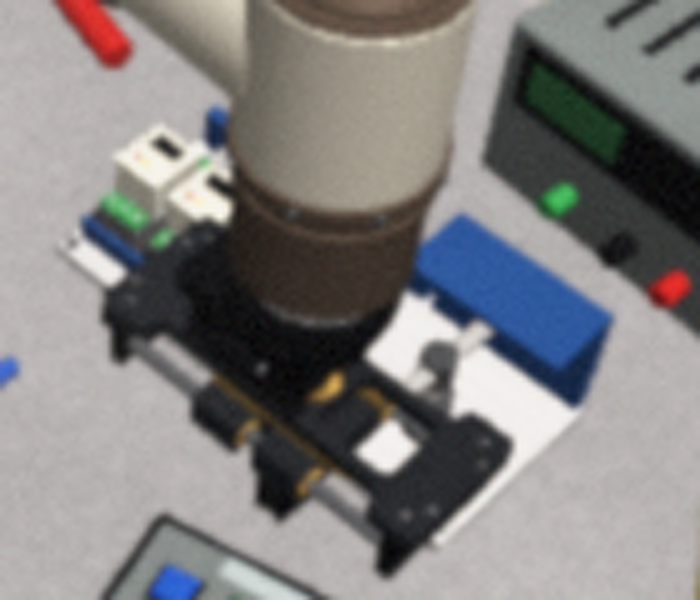

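View pics/t16.png

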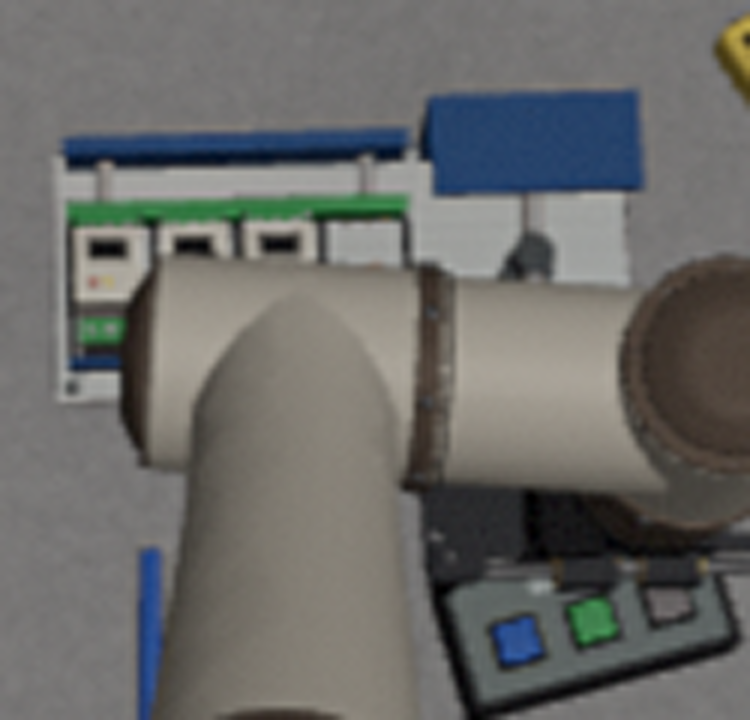

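Request:
drive_tool --pt "-1 -1.85 -1.5 0 0 0 0" --pt "-1 -1.85 -1.5 0 0 0 0" --pt "-1 0 0 2.5 0 0 0" --pt "-1 0 0 2 0 0 0" --pt "-1 0 0 1.3 0 0 0" --pt "-1 0 0 0.8 0 0 0" --pt "-1 0 0 0 0 0 0" --pt "-1 0 0 0 0 0 0" --pt "-1 0 0 0 0 0 0"

```text
t: 38.2
tcp_pos: [0.4034, -0.1709, 0.0665]
tool_rot: [3.141, -0.002, -0.0]
ft_force: [-0.6, 0.0, -0.1]
width: 0.004
```

```bash
python3 - <<'E'
from h import *
t=cam("top");s=cam("side")
crop(s,320,230,400,300,8,"s17.png");crop(t,350,210,430,270,8,"t17.png")
st=telemetry.get_state();p=st["tcp_pos"];print(p,st["ft_force"])
q=p-[0,0,.014]
print("tip s",(proj(s,q)-[320,230])*8,"t",(proj(t,q)-[350,210])*8)
E
```

```text
[ 0.40308112 -0.1708405   0.06646411] [0.80318503 0.56663198 0.34345427]
tip s [204.82998673 201.22735866] t [251.82836947 290.75257082]
```

View pics/s17.png

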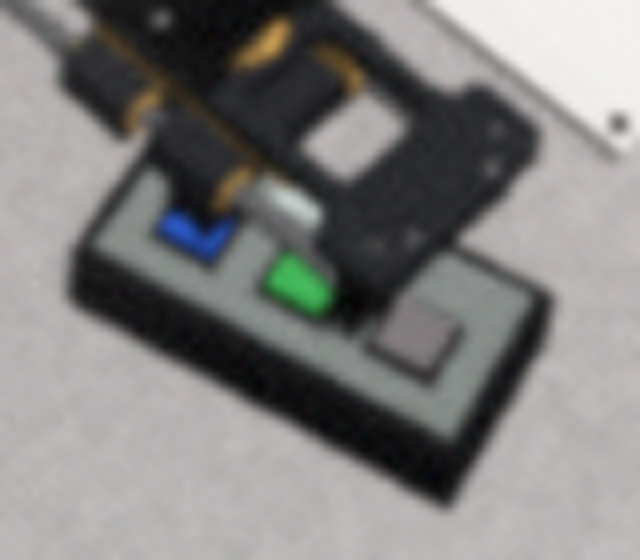

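View pics/t17.png

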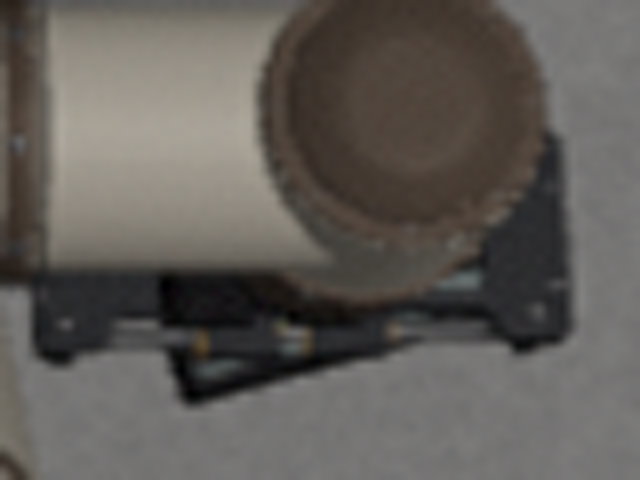

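Request:
drive_tool --pt "-1 0 0 0.3 0 0 0" --pt "-1 0 0 0.3 0 0 0" --pt "-1 0 0 0 0 0 0" --pt "-1 0 0 0 0 0 0" --pt "-1 0 0 0 0 0 0"

```text
t: 38.8
tcp_pos: [0.4025, -0.1709, 0.0598]
tool_rot: [3.142, 0.0, -0.0]
ft_force: [0.7, -0.1, -0.5]
width: 0.002
```

Request:
drive_tool --pt "-1 0 0 0.1 0 0 0" --pt "-1 0 0 0 0 0 0" --pt "-1 0 0 0 0 0 0" --pt "-1 0 0 0 0 0 0"

```text
t: 39.2
tcp_pos: [0.4025, -0.1708, 0.0589]
tool_rot: [3.142, 0.0, -0.0]
ft_force: [-0.4, -0.1, 0.5]
width: 0.005
```

Request:
drive_tool --pt "-1 0 0 0.1 0 0 0" --pt "-1 0 0 0 0 0 0" --pt "-1 0 0 0 0 0 0" --pt "-1 0 0 0 0 0 0"

```text
t: 39.6
tcp_pos: [0.4026, -0.1708, 0.0579]
tool_rot: [3.142, -0.0, -0.0]
ft_force: [-0.9, -0.1, 0.2]
width: 0.005
```

Request:
drive_tool --pt "-1 0 0 0.08 0 0 0" --pt "-1 0 0 0 0 0 0" --pt "-1 0 0 0 0 0 0" --pt "-1 0 0 0 0 0 0"

```text
t: 40.0
tcp_pos: [0.4026, -0.1708, 0.0572]
tool_rot: [3.142, -0.0, -0.0]
ft_force: [-0.1, 0.2, 1.8]
width: 0.002
```

Request:
drive_tool --pt "-1 0 0 0.05 0 0 0" --pt "-1 0 0 0 0 0 0" --pt "-1 0 0 0 0 0 0" --pt "-1 0 0 0 0 0 0"

```text
t: 40.4
tcp_pos: [0.4026, -0.1708, 0.0567]
tool_rot: [3.142, -0.0, -0.0]
ft_force: [-0.5, 0.8, 4.1]
width: 0.002
```

Request:
drive_tool --pt "-1 0 0 0.05 0 0 0" --pt "-1 0 0 0 0 0 0" --pt "-1 0 0 0 0 0 0" --pt "-1 0 0 0 0 0 0"

```text
t: 40.8
tcp_pos: [0.4026, -0.1708, 0.0562]
tool_rot: [3.142, -0.0, -0.0]
ft_force: [-0.2, 0.5, 4.1]
width: 0.006
```

Request:
drive_tool --pt "-1 0 0 0.05 0 0 0" --pt "-1 0 0 0 0 0 0" --pt "-1 0 0 0 0 0 0" --pt "-1 0 0 0 0 0 0"

```text
t: 41.2
tcp_pos: [0.4026, -0.1708, 0.0557]
tool_rot: [3.142, -0.0, -0.0]
ft_force: [-1.3, 0.8, 5.1]
width: 0.009
```

Request:
drive_tool --pt "-1 0 0 0.05 0 0 0" --pt "-1 0 0 0 0 0 0" --pt "-1 0 0 0 0 0 0" --pt "-1 0 0 0 0 0 0"

```text
t: 41.6
tcp_pos: [0.4026, -0.1708, 0.0551]
tool_rot: [3.142, -0.0, -0.0]
ft_force: [-0.1, 0.5, 3.9]
width: 0.007
```

Request:
drive_tool --pt "-1 0 0 0.04 0 0 0" --pt "-1 0 0 0 0 0 0" --pt "-1 0 0 0 0 0 0" --pt "-1 0 0 0 0 0 0"

```text
t: 42.0
tcp_pos: [0.4026, -0.1708, 0.0546]
tool_rot: [3.142, -0.0, -0.0]
ft_force: [-0.3, 0.4, 4.5]
width: 0.009
```

Request:
drive_tool --pt "-1 0 0 0.04 0 0 0" --pt "-1 0 0 0 0 0 0" --pt "-1 0 0 0 0 0 0" --pt "-1 0 0 0 0 0 0"

```text
t: 42.4
tcp_pos: [0.4026, -0.1708, 0.0542]
tool_rot: [3.142, -0.0, -0.0]
ft_force: [0.2, -0.1, 2.5]
width: 0.008
```

```bash
python3 - <<'E'
from h import *
f=[]
for i in range(8):
    cam("side"); st=telemetry.get_state(); f.append([st["ft_force"][2],st["tcp_pos"][2]])
f=np.array(f);print(f.round(4).tolist(),f.mean(0))
E
```

```text
[[3.3829, 0.0543], [3.1984, 0.0543], [4.338, 0.0543], [3.8945, 0.0543], [4.1241, 0.0543], [2.5759, 0.0543], [3.6158, 0.0543], [3.3522, 0.0543]] [3.56024479 0.05426974]
```

Request:
drive_tool --pt "-1 0 0 0.03 0 0 0" --pt "-1 0 0 0 0 0 0" --pt "-1 0 0 0 0 0 0"

```text
t: 43.1
tcp_pos: [0.4026, -0.1708, 0.0539]
tool_rot: [3.142, -0.0, -0.0]
ft_force: [1.1, -0.6, 3.8]
width: 0.005
```

```bash
cat > f.py <<'E'
from h import *
f=[]
for i in range(10):
    cam("side"); st=telemetry.get_state(); f.append([st["ft_force"][2],st["tcp_pos"][2]])
f=np.array(f);print(st["tcp_pos"],f.mean(0))
E
python3 f.py
```

```text
[ 0.40259968 -0.17082749  0.05399462] [2.85182803 0.05397304]
```

Request:
drive_tool --pt "-1 0 0 -0.5 0 0 0" --pt "-1 0 0 -1 0 0 0" --pt "-1 0 0 0 0 0 0" --pt "-1 0 0 0 0 0 0" --pt "-1 0.5 1.9 0 0 0 0" --pt "-1 0.5 1.95 0 0 0 0" --pt "-1 0 0 0 0 0 0" --pt "-1 0 0 0 0 0 0" --pt "-1 0 0 0 0 0 0"

```text
t: 44.5
tcp_pos: [0.4118, -0.2089, 0.0686]
tool_rot: [-3.141, 0.001, -0.0]
ft_force: [0.2, -0.4, -0.3]
width: 0.005
```

```bash
python3 f.py; python3 - <<'E'
from h import *
s=cam("side")
crop(s,320,230,400,300,8,"s18.png")
E
```

```text
[ 0.41254339 -0.20921022  0.06900087] [0.13785255 0.06895492]
```

View pics/s18.png

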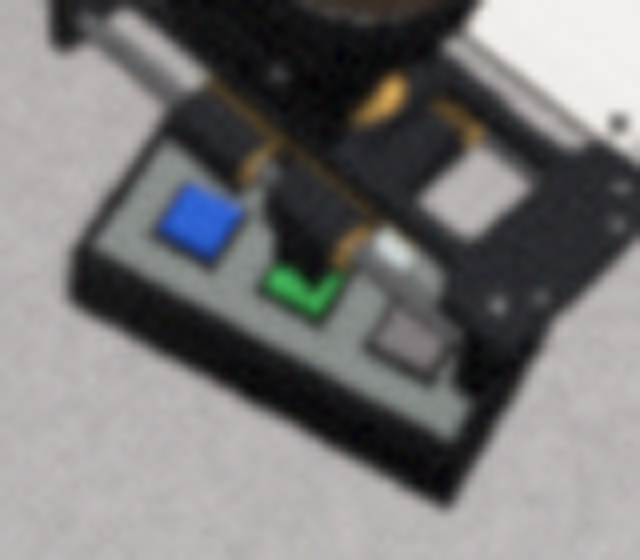

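Request:
drive_tool --pt "-1 0 0 0.5 0 0 0" --pt "-1 0 0 0.5 0 0 0" --pt "-1 0 0 0 0 0 0" --pt "-1 0 0 0.1 0 0 0" --pt "-1 0 0 0 0 0 0" --pt "-1 0 0 0 0 0 0" --pt "-1 0 0 0 0 0 0"

```text
t: 45.75
tcp_pos: [0.4126, -0.2093, 0.0581]
tool_rot: [3.142, -0.0, -0.0]
ft_force: [0.5, 0.1, 0.0]
width: 0.006
```

Request:
drive_tool --pt "-1 0 0 0.08 0 0 0" --pt "-1 0 0 0 0 0 0" --pt "-1 0 0 0 0 0 0" --pt "-1 0 0 0 0 0 0"

```text
t: 46.15
tcp_pos: [0.4127, -0.2093, 0.0573]
tool_rot: [3.141, -0.0, -0.0]
ft_force: [-0.8, -0.4, 1.1]
width: 0.002
```

Request:
drive_tool --pt "-1 0 0 0.08 0 0 0" --pt "-1 0 0 0 0 0 0" --pt "-1 0 0 0 0 0 0" --pt "-1 0 0 0 0 0 0"

```text
t: 46.55
tcp_pos: [0.4127, -0.2093, 0.0566]
tool_rot: [3.141, -0.0, -0.0]
ft_force: [0.9, -0.3, 4.3]
width: 0.004
```

Request:
drive_tool --pt "-1 0 0 0.06 0 0 0" --pt "-1 0 0 0 0 0 0" --pt "-1 0 0 0 0 0 0" --pt "-1 0 0 0 0 0 0"

```text
t: 46.95
tcp_pos: [0.4127, -0.2093, 0.0559]
tool_rot: [3.141, -0.0, -0.0]
ft_force: [-0.2, 1.4, 5.1]
width: 0.007
```

Request:
drive_tool --pt "-1 0 0 0.06 0 0 0" --pt "-1 0 0 0 0 0 0" --pt "-1 0 0 0 0 0 0" --pt "-1 0 0 0 0 0 0"

```text
t: 47.35
tcp_pos: [0.4127, -0.2094, 0.0552]
tool_rot: [3.141, -0.0, -0.0]
ft_force: [-0.4, 0.7, 5.3]
width: 0.01
```

Request:
drive_tool --pt "-1 0 0 0.06 0 0 0" --pt "-1 0 0 0 0 0 0" --pt "-1 0 0 0 0 0 0" --pt "-1 0 0 0 0 0 0"

```text
t: 47.75
tcp_pos: [0.4127, -0.2094, 0.0545]
tool_rot: [3.142, -0.0, -0.0]
ft_force: [0.3, 0.4, 3.4]
width: 0.009
```

Request:
drive_tool --pt "-1 0 0 0.06 0 0 0" --pt "-1 0 0 0 0 0 0" --pt "-1 0 0 0 0 0 0" --pt "-1 0 0 0 0 0 0"

```text
t: 48.15
tcp_pos: [0.4126, -0.2094, 0.054]
tool_rot: [3.142, -0.0, -0.0]
ft_force: [0.3, -1.0, 2.4]
width: 0.007
```

```bash
python3 f.py
```

```text
[ 0.41263962 -0.20935536  0.05399922] [3.05548572 0.05399783]
```

The green key clicked: force peaked near 5.3 N and fell to 3.06 N. Releasing it and backing clear for a final look.

Request:
drive_tool --pt "-1 0 0 -0.5 0 0 0" --pt "-1 0 0 -1.5 0 0 0" --pt "-1 0 0 -4 0 0 0" --pt "-1 0 0 -4 0 0 0" --pt "-1 0 0 -4 0 0 0" --pt "-1 -1 4.5 0 0 0 0" --pt "-1 -1 4.5 0 0 0 0" --pt "-1 -1 4.5 0 0 0 0" --pt "-1 -1 4.5 0 0 0 0" --pt "-1 -1 4.5 0 0 0 0" --pt "-1 0 0 0 0 0 0" --pt "-1 0 0 0 0 0 0"

```text
t: 49.85
tcp_pos: [0.361, -0.4343, 0.1927]
tool_rot: [-3.139, 0.002, -0.003]
ft_force: [-0.0, 0.2, -0.1]
width: 0.006
```

```bash
python3 - <<'E'
from h import *
t=cam("top");s=cam("side")
crop(s,310,140,450,260,5,"s19.png");crop(t,295,140,425,265,6,"t19.png");cv2.imwrite("pics/s19f.png",s["color"]);cv2.imwrite("pics/t19f.png",t["color"])
E
```

```text
(no output)
```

View pics/s19.png

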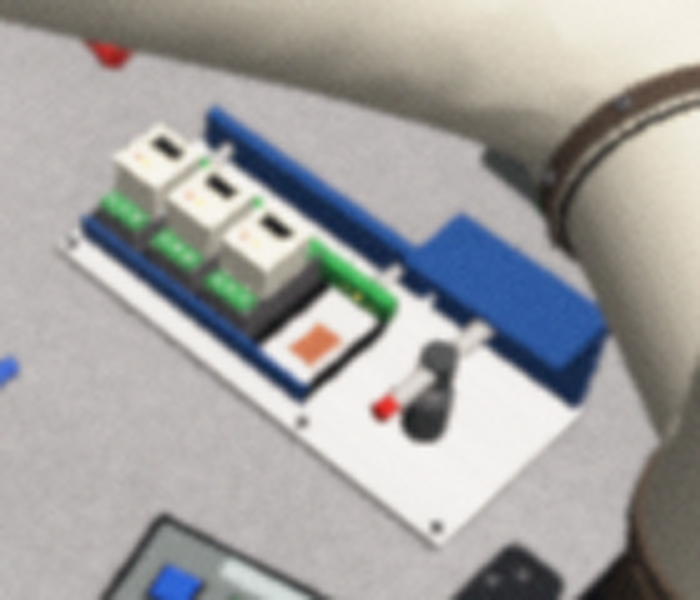

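View pics/t19.png

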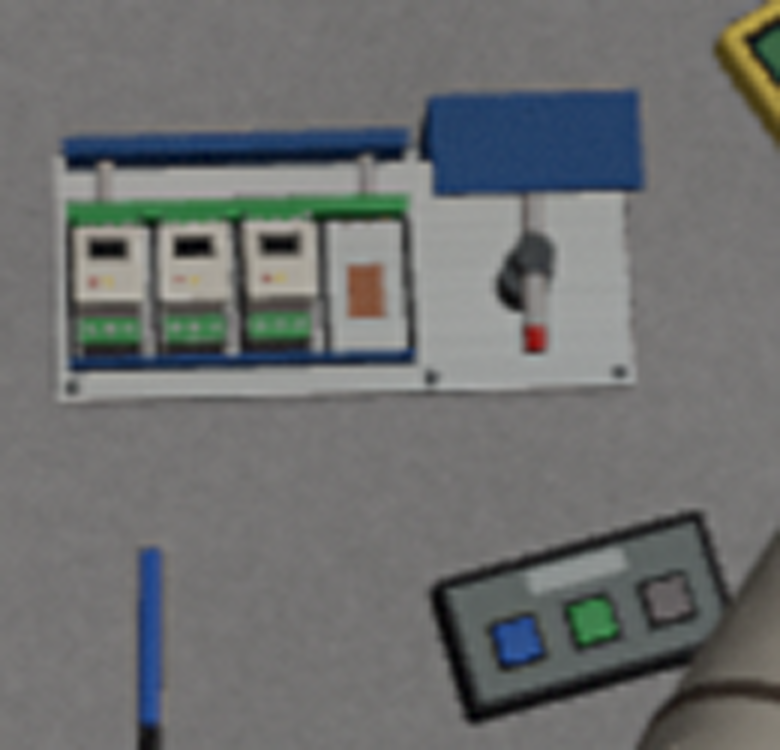

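View pics/t19f.png

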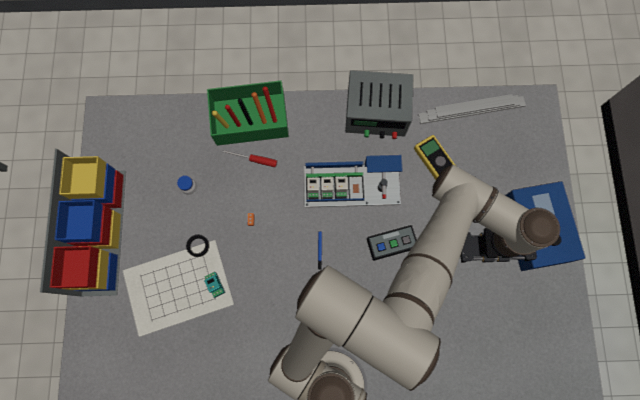

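View pics/s19f.png

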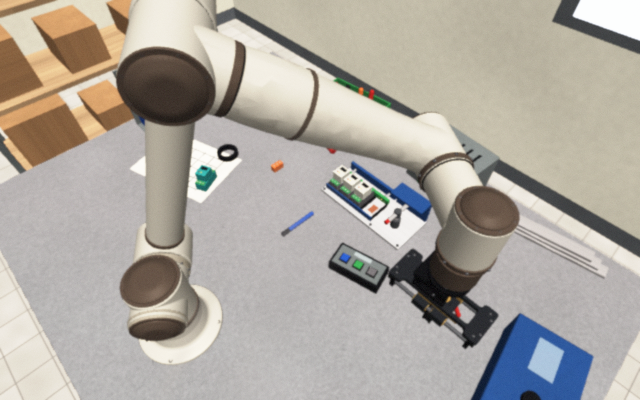

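The views show all three modules seated and the comb fully forward against them. The red end of the handle points to -x, all keys are up and the bystanders haven't moved. The arm is clear of everything, so I'm handing in.

```bash
python3 -c "
from station import arm,telemetry
print(arm.hand_in(), telemetry.get_state()['ft_force'])"
```

```text
the job is handed in; nothing more can be done
the job is handed in; nothing more can be done
```

The job is done and handed in at about 50 s of the 210 s allowed; the hand-in gives no verdict.

- **Modules:** Three modules were on the bench. They now stand upright and flat in bays 1, 2 and 3, and bay 0 is empty. I saw no fourth module and left the turquoise look-alike alone. In the last pictures, all three are still seated, and no module was knocked aside at any point I could see.
- **T-handle and comb:** I turned the handle clockwise with closed fingers to its hard stop. At the stop it resisted with 17 N and did not move further. The red end points to the fixture's -x, and the comb is forward against the modules.
- **Keys:** I pressed and released blue first, then green.
    - **Blue:** the force rose to about 5 N, then fell to 2.9 N at an estimated travel of about 3.4 mm.
    - **Green:** the force rose to about 5.3 N, then fell to 3.1 N at about the same travel.
    - The travel figures come from the tool position and force, as the interface does not report key travel. The grey key was not touched.
- **Bystanders:** Those visible in the last pictures are where they were. The arm hid the nippers there, but it came no lower than about 0.19 m as it backed away over them. The last force reading I took was near zero. The hand-in ended the session before I could take another.

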